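Pin the tacking jig and hold a ball flask down in its sprung cradle

TASK

Get the ball flask ready for tacking: first pin the jig by standing the two plain steel locating pins from the wooden rack end-down, fully home, in the jig's two square bushes, one in each, and let go of them. Then lift the round steel flask off its rest by the neck, seat it upright with the neck up in the jig's sprung ring cradle and press it down until the top of the ring is level with the tops of the two short gauge posts beside it, without ramming the ring down onto its bottom stop. Finish while still holding the flask pressed there; leave everything else on the bench where it stands.

Things in the scene. Friction and masses are not known exactly. Their poses are not given: they have to be found in the camera images.
- pin_a: Plain bright steel locating pin, a straight round rod 16 mm in diameter and 130 mm long with a slightly chamfered foot, about 0.2 kg. It stands upright in one of the three holes (55 mm apart in a row, any order) of a wooden rack 42 mm high, its foot 8 mm above the bench, so its top 96 mm stand clear. Origin at the centre of its foot, z up along the pin. The two pins are alike.
- pin_b: Plain bright steel locating pin, a straight round rod 16 mm in diameter and 130 mm long with a slightly chamfered foot, about 0.2 kg. It stands upright in one of the three holes (55 mm apart in a row, any order) of a wooden rack 42 mm high, its foot 8 mm above the bench, so its top 96 mm stand clear. Origin at the centre of its foot, z up along the pin. The two pins are alike.
- flask: Bright steel ball flask, a hollow ball 80 mm in diameter with a straight round neck 32 mm in diameter; heavy at the bottom, about 0.45 kg. Origin at the lowest point of the ball, z up along the neck: ball centre 40 mm up, neck from about 77 mm to its top end at 135 mm. It starts neck up on a fixed pipe rest 30 mm high (66 mm wide, on a 90 mm round foot).
- ball (a point): Centre of the flask's ball. Seated in the cradle it lies about 26 mm above the ring's top.
- jig: The fixed jig: a dark steel base block 130 x 220 mm, 30 mm high, origin under its centre, x across it, y along the row bush - cradle - bush. Cradle in the middle; two gauge posts 14 mm thick (caps 18 mm) at jig x = +56 and -56 mm.
- bush_left (a point): Bottom of the hole in the jig's left bush (at jig y = +85 mm), the point where a pin's foot rests when home: 30 mm above the bench. The bush is a 44 mm square steel block whose top is 56 mm above the bench; its round hole is 20 mm wide with a 3 mm chamfer and 26 mm deep. A pin that is home stands up to 160 mm above the bench.
- bush_right (a point): Bottom of the hole in the jig's right bush (at jig y = -85 mm), the point where a pin's foot rests when home: 30 mm above the bench. The bush is a 44 mm square steel block whose top is 56 mm above the bench; its round hole is 20 mm wide with a 3 mm chamfer and 26 mm deep. A pin that is home stands up to 160 mm above the bench.
- gauge_level (a point): Point on the cradle's axis at the height of the gauge posts' tops, 70 mm above the bench.
- ring_top (a point): Centre of the top face of the sprung ring (84 mm outside, 60 mm inside, 12 mm thick); 85 mm above the bench when not pressed. It moves down with the ring.
- cradle (a joint): How far the ring is pressed down, m: 0 free, 0.015 level with the gauge posts, 0.030 on its bottom stop. Springs push up with about 5.5 N at the start and 0.5 N more for each mm (about 13 N at 15 mm, less the ring's own 1.5 N), so the flask's weight alone moves it less than 3 mm.
- punch: Bystander: dark steel centre punch standing in the third hole of the pin rack, 98 mm tall, 16 mm shank, with a fat 28 mm wide head from 52 mm up. Origin at its foot.
- angle: Bystander: loose dark steel angle offcut, 50 x 160 x 50 mm high, far side of the bench. Origin under the middle of its lying leg.
- hammer: Bystander: hammer lying on the bench.
- brush: Bystander: flat brush with a wooden handle lying on the far side of the bench.
- tin: Bystander: closed round aluminium tin, 66 mm wide, 90 mm tall. Origin under its centre.
- magnet: Bystander: grey round magnet foot, 50 mm wide, 40 mm tall with a 24 mm wide knob. Origin under its centre.
- offcut: Bystander: short pipe offcut standing on end, 56 mm wide, 50 mm tall. Origin under its centre.
Things that resemble listed ones, but are neither listed nor needed, are in the scene too. What is shaped like the pin_a but blue is not meant. Leave any green look-alike of the pin_b alone.

How it is judged:
On the way, in this order (a step that is already met when the one before it is completed fails the run):
1. both pins stand fully home in the jig's bushes, one in each, let go (((distance between pin_a and bush_left below 0.007 m and angle between each of pin_a, pin_b's own z axis and vertical below 0.12 rad and contact force between each of pin_a, pin_b and the fingers below 0.2 N and distance between pin_b and bush_right below 0.007 m) or (distance between pin_a and bush_right below 0.007 m and angle between each of pin_a, pin_b's own z axis and vertical below 0.12 rad and contact force between each of pin_a, pin_b and the fingers below 0.2 N and distance between pin_b and bush_left below 0.007 m))), for 0.2 s.
2. the flask is seated upright in the ring and pressed level with the gauge posts (value of joint cradle between 0.009 and 0.021 m and horizontal distance between ball and ring_top below 0.006 m and z of ball in the frame of ring_top below 0.032 m and angle between flask's own z axis and vertical below 0.15 rad and contact force between flask and cradle above 6.5 N and (contact force between flask and the fingers above 2 N or contact force between flask and the arm above 2 N)), for 0.2 s.
At the end, for the whole second after the job is handed in: One pin upright in each bush, foot within 7 mm of the bottom, released; flask upright (8.5 deg), centred in the ring within 6 mm, at rest, still pushed by the robot with over 6.5 N on the ring, the ring 9 to 21 mm down (15 is level with the posts) (all of step 2 and ((distance between pin_a and bush_left below 0.007 m and angle between each of pin_a, pin_b's own z axis and vertical below 0.12 rad and contact force between each of pin_a, pin_b and the fingers below 0.2 N and distance between pin_b and bush_right below 0.007 m) or (distance between pin_a and bush_right below 0.007 m and angle between each of pin_a, pin_b's own z axis and vertical below 0.12 rad and contact force between each of pin_a, pin_b and the fingers below 0.2 N and distance between pin_b and bush_left below 0.007 m)) and linear speed of flask below 0.02 m/s); the arm keeps its last pose, push and grip.
It fails at once if the ring is rammed down onto its bottom stop (pressed more than 28 mm) (value of joint cradle above 0.028 m).
It fails at once if the punch, angle, hammer, brush, tin, magnet or offcut is disturbed (moved more than 40 mm) (distance of any of punch, angle, hammer, brush, tin, magnet, offcut from where it was at the start of the episode above 0.04 m).
It also fails if it takes over 64 s, if anything falls off the work surface, if the arm or the gripper's body presses on something with over 40 N, if the wrist force passes 120 N, or if a joint passes its speed limit or range.

ROBOT

A 6-joint arm with a two-finger parallel gripper is mounted at the origin on the work surface. World frame = base frame: x ahead of the robot, y to its left, z up, the work surface at z = 0. Lengths are in m, angles in rad, forces in N, time in s.
With the tool pointing down it reaches from about 0.35 to 0.95 m from the base axis. Payload 17.4 kg.
Tool frame: the origin (TCP) lies at the very end of the fingers, on their centre line; the grasp point (between the pads) lies 19 mm behind it; z points along the fingers, y is the direction in which the jaws open and shut (so a half turn about z gives the same grasp; the last joint's range is limited). The gripper opens to 93 mm and grips with 3 to 60 N. Pads are 15 mm wide; open, the fingers measure 128 mm over their backs; the gripper's body (75 mm by 188 mm) begins 65 mm behind the grasp point.
Start: joints at [-1.295, 0.116, 1.442, -0, 1.584, -0.038], TCP at [0.208, -0.642, 0.219] pointing down, gripper open.
Joint ranges: [-2.83, 2.83], [-0.83, 2.19], [0.07, 2.5], [-1.14, 4.28], [0.01, 3], [-2.97, 2.97]. Speed limits (rad/s): [1.89, 1.89, 2.22, 3.14, 3.14, 3.14].

INTERFACE

Orientations are given as a unit quaternion [x, y, z, w].
In Python, from station import manip gives the robot as it stands.
- The arm moves only by the tool arm_command, never from a script. Its argument "deltas" is one flat list of numbers, 5 for each row, row after row: the shift along the tool's x, y, z in m, then the turn about the tool's z in rad, then the finger opening in m, from 0 to 0.093. In form: [tx, ty, tz, twist, fingers, tx, ty, tz, twist, fingers, ...]. A call has exactly 5 rows; each row shifts and turns the pose as measured when the row begins, along the tool's axes as they then stand; what a row does not reach is not made up. A row lasts 1/12 s, in which the tool goes at most 41.7 mm and 7.16 degrees, less where a joint would pass 70% of its speed; a pose out of reach is approached as far as the arm can. A call with a gripper value outside its range is refused whole. The fingers move at their own pace and stop on an object; "squeeze" is the grip in N (left out, the last holds). Time passes only in rows, so rows that do not move let the fingers close, or fill a call up. It gives the time, the measured TCP pose, the force and the opening at its end, in the units of the state.
- manip.get_obs(): the state, without advancing time (a new reading comes with each control period).
- manip.read_camera(name): name is "side" or "top" or "wrist"; returns the picture (480x640x3 uint8, red, green, blue); there is no depth.
- manip.get_calibration(name): a dict with "fovy" (degrees; the focal length in pixels is half the picture's height over the tangent of half this angle, whatever the lens; pixels are square), "cx", "cy" (the principal point, pixels), "position" and "rotation" of the camera in the world. Camera axes: x right, y down, z forward; pixel columns grow to the right and rows downward; lengths in m; the calibration is good to about 2 mm. The wrist camera is an equidistant fisheye: a pixel r from the principal point sees the ray r / f radians off the axis. A picture is of the moment at which its call begins: read the wrist's pose just before it. get_calibration takes no time and is no camera call; for the wrist camera it gives the pose at the moment of the call.
- manip.job_done(): hands the job in, once; it reports no verdict.
Trained networks look in the newest picture that a camera, given by its name, has taken for a name from the list of things; names that differ only in an ending like _2 or _b are one class to them, and where a whole thing is asked for, a point or a joint stands for the part that bears it (a point fixed in the world has none). Each returns a list of dicts, best first, with "p" (0 to 1); they miss things now and then, are a little off and sometimes report something else, mostly with a low value. They report only what shows in the picture. A call takes as long as a camera call. They do not tell look-alikes from the thing itself.
- manip.boxes_of(camera, name): "location" ([row, column] in pixels, amid what is visible of it).
The state is a dict: "t": time; "joint_positions": joint angles; "qvel": joint speeds; "joint_torque": joint torques, N m; "ee_pos": TCP position; "orientation": TCP orientation; "wrist_force": force on the tool from outside, world axes, zero at the start; "moment": the same for the moment, N m; "opening": finger opening in m.
Only numpy, scipy, OpenCV 4.12 (cv2) and the standard library are available. Lean on these libraries where they do the work, as an engineer would, in place of code of your own. Each camera call takes 0.05 s, during which the arm holds its last target.

## Working session

There is one attempt and no reset: what is moved stays moved. The work goes in short steps, Python scripts to look and compute and a tool call to move; the robot and the scene stay as the last step left them, time stands still between calls to the robot, and variables do not carry over. Pictures are saved under pics/ and viewed, and the job is handed in when it is done.

Besides the shell and the picture viewer there is one more tool, called after "Request:" as name(argument=value, ...) on one line, values as JSON. arm_command: Moves the arm, as the interface text tells. Its arguments: {"type":"object","properties":{"deltas":{"type":"array","items":{"type":"number"}},"squeeze":{"type":"number"}},"required":["deltas"]}

```bash
mkdir -p pics
python3 - <<'E'
from station import manip
import cv2
print(manip.get_obs())
for n in ["side","top","wrist"]:
    im=manip.read_camera(n); cv2.imwrite(f"pics/{n}0.png",im[:,:,::-1])
    print(n,manip.get_calibration(n))
E
ls
```

```text
{'t': 0.0, 'joint_positions': array([-1.29481289e+00,  1.16449191e-01,  1.44225173e+00, -3.30766944e-06,
        1.58398082e+00, -3.78394560e-02]), 'qvel': array([ 2.87397474e-04,  5.68353596e-04, -4.06092109e-04,  1.30944285e-03,
        6.54019081e-06,  7.67998302e-04]), 'joint_torque': array([ 4.56052667e-04, -7.21265888e+01, -6.22607231e+01,  7.79808266e-02,
        2.37567216e-02, -9.29416979e-05]), 'ee_pos': array([ 0.20828192, -0.6418545 ,  0.21793839]), 'orientation': array([ 9.87714493e-01,  1.56268305e-01, -6.63290006e-05, -5.40493293e-04]), 'wrist_force': array([ 0.55052939, -0.1528261 ,  0.48117275]), 'moment': array([ 0.01836775,  0.02311548, -0.06766138]), 'opening': 0.09267413944176267}
side {'fovy': 45.81427537291321, 'cx': 320.65989852767945, 'cy': 237.6883870635341, 'position': array([0.20637334, 0.79467885, 0.6604624 ]), 'rotation': array([-0.20136394,  0.85869696, -0.45708512,  0.11474004])}
top {'fovy': 43.96464991592567, 'cx': 315.7411341016271, 'cy': 233.3434190188484, 'position': array([ 0.40003913, -0.00914209,  1.33154789]), 'rotation': array([-0.7012653 ,  0.7064328 , -0.06873463,  0.06674757])}
wrist {'fovy': 65.70646984690485, 'cx': 323.3649568070955, 'cy': 240.74774791896152, 'position': array([ 0.27726327, -0.61891806,  0.3836242 ]), 'rotation': array([ 0.80176375, -0.58270685, -0.07860221,  0.10700144])}
pics
```

View pics/side0.png

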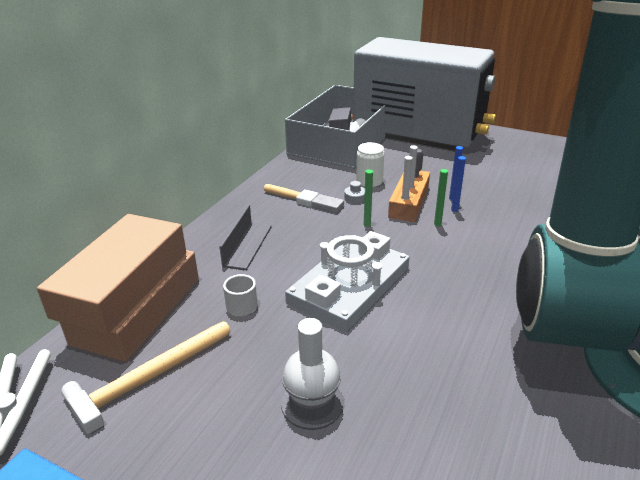

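View pics/top0.png

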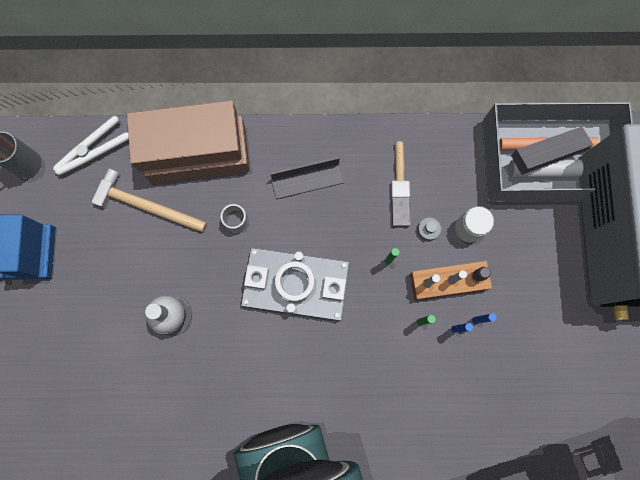

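View pics/wrist0.png

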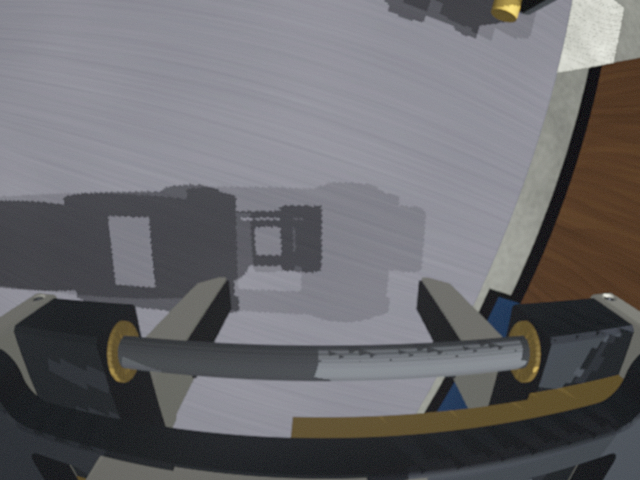

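```bash
cat > h.py <<'E'
import numpy as np, cv2
from scipy.spatial.transform import Rotation as R
from station import manip
def cal(n):
    c=manip.get_calibration(n); f=240/np.tan(np.radians(c['fovy']/2))
    return c,f,R.from_quat(c['rotation']).as_matrix(),np.array(c['position'])
def ray(n,u,v,C=None):
    c,f,M,p=C or cal(n); d=np.array([u-c['cx'],v-c['cy']])
    if n=='wrist':
        r=np.hypot(*d); th=r/f; k=np.array([*(d/max(r,1e-9)*np.sin(th)),np.cos(th)])
    else: k=np.array([d[0]/f,d[1]/f,1]); k/=np.linalg.norm(k)
    return p,M@k
def atz(n,u,v,z,C=None):
    p,k=ray(n,u,v,C); return p+k*(z-p[2])/k[2]
def proj(n,X,C=None):
    c,f,M,p=C or cal(n); q=M.T@(np.array(X)-p)
    if n=='wrist':
        r=np.hypot(q[0],q[1]); th=np.arctan2(r,q[2]); return np.array([c['cx'],c['cy']])+f*th*q[:2]/max(r,1e-9)
    return np.array([c['cx'],c['cy']])+f*q[:2]/q[2]
def crop(src,dst,x0,y0,x1,y1,s):
    im=cv2.imread(src)[y0:y1,x0:x1]; cv2.imwrite(dst,cv2.resize(im,None,fx=s,fy=s,interpolation=cv2.INTER_CUBIC))
E
python3 - <<'E'
from h import *
crop('pics/top0.png','pics/t_rack.png',380,230,500,350,5)
crop('pics/top0.png','pics/t_jig.png',230,235,360,330,6)
crop('pics/top0.png','pics/t_fl.png',135,280,205,345,8)
crop('pics/side0.png','pics/s_rack.png',340,130,480,240,5)
E
```

```text
(no output)
```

View pics/t_rack.png

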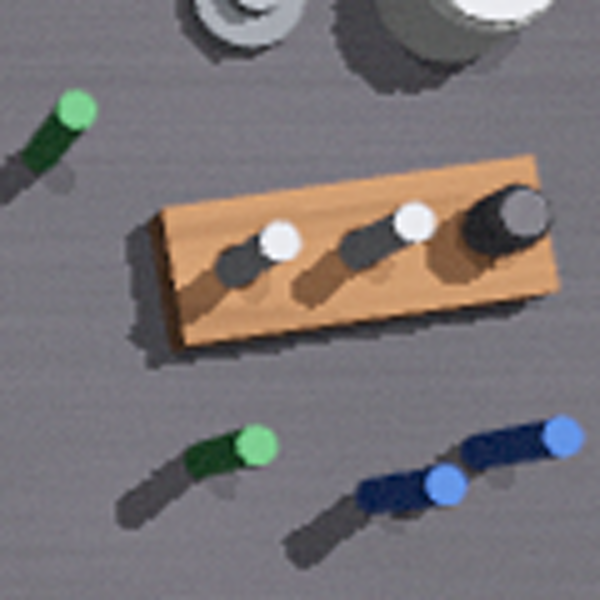

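View pics/t_jig.png

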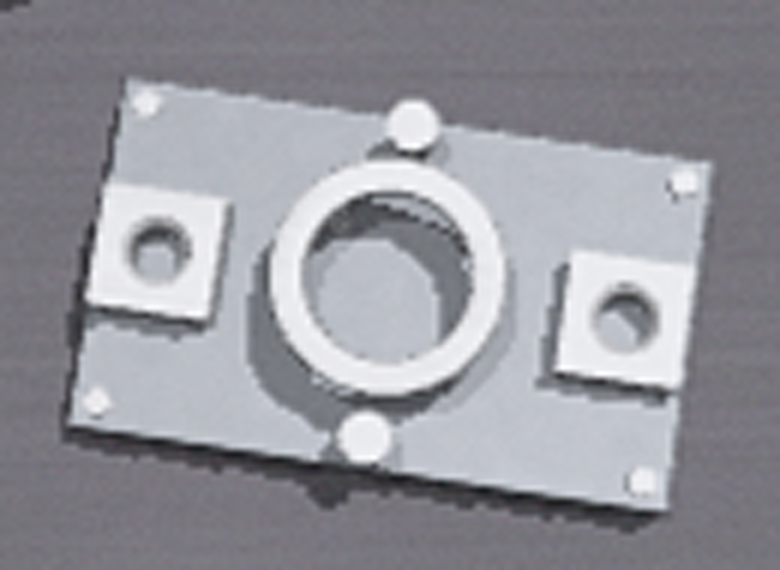

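View pics/t_fl.png

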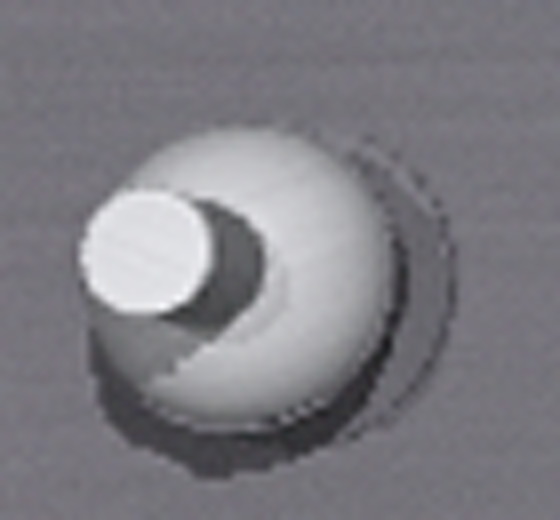

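View pics/s_rack.png

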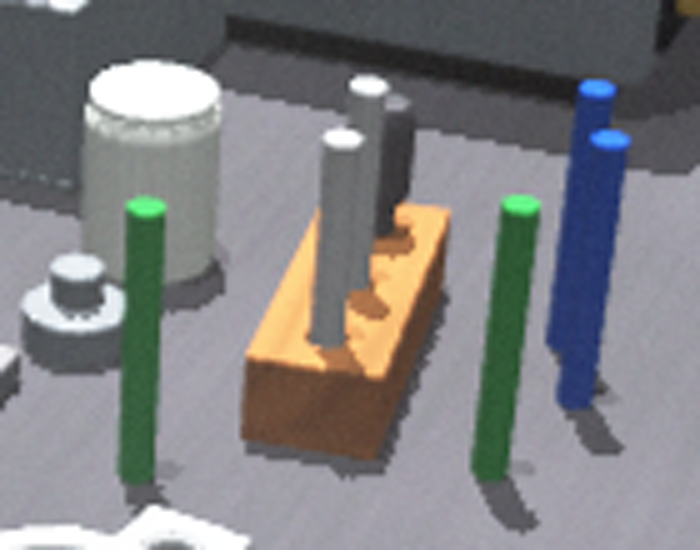

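```bash
cat >> h.py <<'E'
def cr(u,v,x0,y0,s): return (u+.5)/s-.5+x0,(v+.5)/s-.5+y0
E
python3 - <<'E'
from h import *
np.set_printoptions(precision=4,suppress=True)
T=lambda u,v,z,x0,y0,s: atz('top',*cr(u,v,x0,y0,s),z)[:2]
for nm,u,v,z in [('pinL',280,241,.138),('pinR',414,222,.138),('punch',524,213,.098),('gr1',77,110,.13),('gr2',257,445,.13),('bl1',446,485,.13),('bl2',563,437,.13)]:
    print(nm,T(u,v,z,380,230,5))
J=[T(u,v,z,230,235,6) for u,v,z in [(159,251,.056),(627,319,.056),(389,277,.085),(412,125,.07),(364,438,.07)]]
J2=[T(u,v,.056,230,235,6) for u,v in [(110,185),(229,205),(210,324),(88,302),(572,251),(695,266),(680,388),(556,373)]]
print(J); print('bushes by corners',np.mean(J2[:4],0),np.mean(J2[4:],0))
print('ctr of bushes',(J[0]+J[1])/2, 'posts',(J[3]+J[4])/2, np.degrees(np.arctan2(*(J[3]-J[4])[::-1])),np.degrees(np.arctan2(*(J[0]-J[1])[::-1])), np.linalg.norm(J[0]-J[1]))
print('neck',T(146,252,.165,135,280,8), 'ball', T(245,280,.07,135,280,8))
# side view pins tops
for nm,u,v,z in [('pinL',343,140,.138),('pinR',369,86,.138),('gr1',145,207,.13),('gr2',520,205,.13)]:
    print('side',nm,atz('side',*cr(u,v,340,130,5),z)[:2])
print([b for b in manip.boxes_of('top','pin_a')][:4])
for n in ['bush_left','bush_right','ring_top','flask']: print(n,manip.boxes_of('top',n)[:2])
E
```

```text
pinL [ 0.5389 -0.2544]
pinR [ 0.5462 -0.3089]
punch [ 0.5545 -0.3651]
gr1 [ 0.5942 -0.1754]
gr2 [ 0.4578 -0.2431]
bl1 [ 0.4414 -0.3179]
bl2 [ 0.4601 -0.366 ]
[array([0.5542, 0.1156]), array([ 0.5285, -0.0522]), array([0.541, 0.032]), array([0.5971, 0.0243]), array([0.4859, 0.0414])]
bushes by corners [0.5532 0.1155] [ 0.5284 -0.0517]
ctr of bushes [0.5414 0.0317] posts [0.5415 0.0328] -8.738627577948876 81.29867760546448 0.16970124718088883
neck [0.4747 0.3053] ball [0.4733 0.3045]
side pinL [ 0.5355 -0.2475]
side pinR [ 0.5432 -0.3028]
side gr1 [ 0.5922 -0.1704]
side gr2 [ 0.4557 -0.237 ]
[{'location': [279.2, 430.7], 'p': 0.65}, {'location': [253.4, 393.9], 'p': 0.53}, {'location': [327.5, 462.1], 'p': 0.52}, {'location': [317.1, 487.5], 'p': 0.45}]
bush_left [{'location': [284.3, 291.8], 'p': 0.58}, {'location': [228.6, 427.0], 'p': 0.41}]
bush_right [{'location': [284.8, 296.8], 'p': 0.63}]
ring_top [{'location': [272.3, 287.9], 'p': 0.68}, {'location': [282.6, 295.5], 'p': 0.44}]
flask [{'location': [314.2, 162.1], 'p': 0.79}]
```

```bash
cat > plan.py <<'E'
from h import *
import sys
def pose():
    o=manip.get_obs(); M=R.from_quat(o['orientation']).as_matrix(); return o,np.array(o['ee_pos']),M
def plan(target,jaw,n,grip):
    o,p,M=pose(); az=np.degrees(np.arctan2(M[1,0],M[0,0])); jc=az-90
    d=(jaw-jc+90)%180-90 if jaw is not None else 0
    if jaw is not None: print('jaw now',jc%360,'turn',d)
    tw=-np.radians(d)/n; st=(np.array(target)-p)/n
    print('pos',p.round(4),'tilt',M[:,2].round(3),'F',np.round(o['wrist_force'],1),'op',round(o['opening'],4),'t',round(o['t'],2))
    rows=[]
    Mk=M
    for k in range(n):
        t=Mk.T@st; rows.append([round(t[0],4),round(t[1],4),round(t[2],4),round(tw,3),grip]); Mk=Mk@R.from_rotvec([0,0,tw]).as_matrix()
    for i in range(0,n,5): print([x for r in rows[i:i+5] for x in r])
if __name__=='__main__':
    a=[float(x) for x in sys.argv[1:]]; plan(a[:3],a[3] if a[3]<900 else None,int(a[4]),a[5])
E
python3 plan.py 0.539 -0.254 0.2 7.6 15 0.05
```

```text
jaw now 287.980757573305 turn 79.61924242669497
pos [ 0.2084 -0.642   0.2185] tilt [-0.  0. -1.] F [-0.6  0.3  0.5] op 0.0932 t 0.4
[np.float64(0.029), np.float64(-0.0178), np.float64(0.0012), np.float64(-0.093), 0.05, np.float64(0.0305), np.float64(-0.015), np.float64(0.0012), np.float64(-0.093), 0.05, np.float64(0.0317), np.float64(-0.0122), np.float64(0.0012), np.float64(-0.093), 0.05, np.float64(0.0327), np.float64(-0.0092), np.float64(0.0012), np.float64(-0.093), 0.05, np.float64(0.0334), np.float64(-0.0061), np.float64(0.0012), np.float64(-0.093), 0.05]
[np.float64(0.0339), np.float64(-0.003), np.float64(0.0012), np.float64(-0.093), 0.05, np.float64(0.034), np.float64(0.0002), np.float64(0.0012), np.float64(-0.093), 0.05, np.float64(0.0338), np.float64(0.0033), np.float64(0.0012), np.float64(-0.093), 0.05, np.float64(0.0334), np.float64(0.0064), np.float64(0.0012), np.float64(-0.093), 0.05, np.float64(0.0326), np.float64(0.0095), np.float64(0.0012), np.float64(-0.093), 0.05]
[np.float64(0.0316), np.float64(0.0125), np.float64(0.0012), np.float64(-0.093), 0.05, np.float64(0.0303), np.float64(0.0153), np.float64(0.0012), np.float64(-0.093), 0.05, np.float64(0.0288), np.float64(0.0181), np.float64(0.0012), np.float64(-0.093), 0.05, np.float64(0.027), np.float64(0.0207), np.float64(0.0012), np.float64(-0.093), 0.05, np.float64(0.025), np.float64(0.0231), np.float64(0.0012), np.float64(-0.093), 0.05]
```

Request:
arm_command(deltas=[0.029,-0.018,0.001,-0.093,0.05,0.03,-0.015,0.001,-0.093,0.05,0.032,-0.012,0.001,-0.093,0.05,0.033,-0.009,0.001,-0.093,0.05,0.033,-0.006,0.001,-0.093,0.05])

```text
t: 0.82
ee_pos: [0.3173, -0.5118, 0.2118]
orientation: [0.924, 0.384, -0.001, -0.001]
wrist_force: [0.3, -0.4, 1.2]
opening: 0.0643
```

Request:
arm_command(deltas=[0.034,-0.003,0.001,-0.093,0.05,0.034,0,0.001,-0.093,0.05,0.034,0.003,0.001,-0.093,0.05,0.033,0.006,0.001,-0.093,0.05,0.033,0.01,0.001,-0.093,0.05])

```text
t: 1.23
ee_pos: [0.4286, -0.3726, 0.2072]
orientation: [0.804, 0.595, -0.0, 0.0]
wrist_force: [-0.7, -0.6, 0.5]
opening: 0.05
```

```bash
sed -i 's/round(t\[\([0-9]\)\],4)/round(float(t[\1]),3)/g; s/round(tw,3)/round(float(tw),3)/' plan.py; python3 plan.py 0.539 -0.254 0.2 7.6 5 0.05;python3 plan.py 0.539 -0.254 0.2 7.6 10 0.05
```

```text
jaw now 343.0646037346955 turn 24.535396265304513
pos [ 0.4286 -0.3726  0.2072] tilt [-0. -0. -1.] F [-0.7 -0.6  0.5] op 0.05 t 1.23
[0.029, 0.014, 0.001, -0.086, 0.05, 0.028, 0.017, 0.001, -0.086, 0.05, 0.026, 0.019, 0.001, -0.086, 0.05, 0.025, 0.021, 0.001, -0.086, 0.05, 0.023, 0.023, 0.001, -0.086, 0.05]
jaw now 343.0646037346955 turn 24.535396265304513
pos [ 0.4286 -0.3726  0.2072] tilt [-0. -0. -1.] F [-0.7 -0.6  0.5] op 0.05 t 1.23
[0.015, 0.007, 0.001, -0.043, 0.05, 0.014, 0.008, 0.001, -0.043, 0.05, 0.014, 0.008, 0.001, -0.043, 0.05, 0.014, 0.009, 0.001, -0.043, 0.05, 0.013, 0.009, 0.001, -0.043, 0.05]
[0.013, 0.01, 0.001, -0.043, 0.05, 0.012, 0.011, 0.001, -0.043, 0.05, 0.012, 0.011, 0.001, -0.043, 0.05, 0.011, 0.012, 0.001, -0.043, 0.05, 0.011, 0.012, 0.001, -0.043, 0.05]
```

Request:
arm_command(deltas=[0.029,0.014,0.001,-0.086,0.05,0.028,0.017,0.001,-0.086,0.05,0.026,0.019,0.001,-0.086,0.05,0.025,0.021,0.001,-0.086,0.05,0.023,0.023,0.001,-0.086,0.05])

```text
t: 1.65
ee_pos: [0.5419, -0.2446, 0.2031]
orientation: [0.649, 0.761, -0.0, 0.001]
wrist_force: [0.1, 0.1, 0.5]
opening: 0.0505
```

```bash
cat > look.py <<'E'
from h import *
import sys
for n in sys.argv[2:]:
    C=cal(n); im=manip.read_camera(n); cv2.imwrite(f"pics/{n}_{sys.argv[1]}.png",im[:,:,::-1])
E
python3 plan.py 0.539 -0.254 0.2 7.6 5 0.05; python3 look.py 1 wrist
python3 - <<'E'
from h import *
for X in [(.539,-.254,.138),(.5462,-.3089,.138)]: print(proj('wrist',X))
E
```

```text
jaw now 9.029844411724937 turn -1.4298444117249431
pos [ 0.5419 -0.2446  0.2031] tilt [ 0.002 -0.002 -1.   ] F [0.1 0.1 0.5] op 0.0505 t 1.65
[-0.002, -0.001, 0.001, 0.005, 0.05, -0.002, -0.001, 0.001, 0.005, 0.05, -0.002, -0.001, 0.001, 0.005, 0.05, -0.002, -0.001, 0.001, 0.005, 0.05, -0.002, -0.001, 0.001, 0.005, 0.05]
[311.98299748 274.23915234]
[310.06482347 346.013419  ]
```

View pics/wrist_1.png

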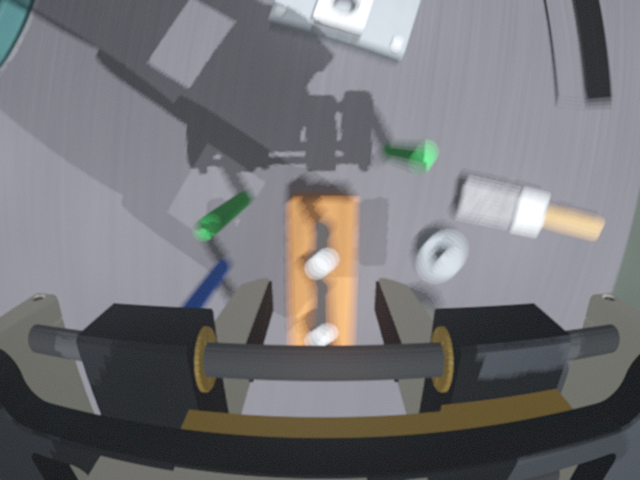

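Run:
```python
from h import *
for i in range(2):
    C=cal('wrist'); im=manip.read_camera('wrist'); 
cv2.imwrite('pics/w2.png',im[:,:,::-1]); crop('pics/w2.png','pics/w2c.png',270,180,380,360,4)
print([proj('wrist',X,C) for X in [(.539,-.254,.138),(.5462,-.3089,.138)]], manip.get_obs()['ee_pos'])
```

```text
[array([314.94765151, 271.85164625]), array([313.28429186, 344.04838504])] [ 0.54199806 -0.24439517  0.20267567]
```

View pics/w2c.png

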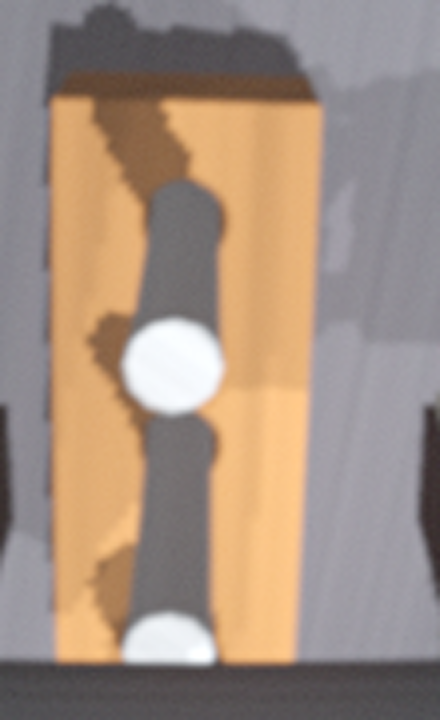

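```bash
python3 - <<'E'
from h import *
print(atz('wrist',313.2,271.4,.138))
E
python3 plan.py 0.539 -0.2545 0.16 7.6 5 0.05; python3 plan.py 0.539 -0.2545 0.092 7.6 5 0.05
```

```text
[ 0.53662045 -0.25548221  0.138     ]
jaw now 8.966113327396528 turn -1.3661133273965334
pos [ 0.542  -0.2444  0.2027] tilt [ 0.001 -0.001 -1.   ] F [ 0.2  0.  -0.3] op 0.0501 t 1.8
[-0.002, -0.001, 0.009, 0.005, 0.05, -0.002, -0.001, 0.009, 0.005, 0.05, -0.002, -0.001, 0.009, 0.005, 0.05, -0.002, -0.001, 0.009, 0.005, 0.05, -0.002, -0.001, 0.009, 0.005, 0.05]
jaw now 8.966113327396528 turn -1.3661133273965334
pos [ 0.542  -0.2444  0.2027] tilt [ 0.001 -0.001 -1.   ] F [ 0.2  0.  -0.3] op 0.0501 t 1.8
[-0.002, -0.001, 0.022, 0.005, 0.05, -0.002, -0.001, 0.022, 0.005, 0.05, -0.002, -0.001, 0.022, 0.005, 0.05, -0.002, -0.001, 0.022, 0.005, 0.05, -0.002, -0.001, 0.022, 0.005, 0.05]
```

Request:
arm_command(deltas=[-0.005,-0.002,0.005,0.01,0.05,-0.005,-0.002,0.01,0.01,0.05,-0.001,0,0.01,0.005,0.05,0,0,0.01,0,0.05,0,0,0,0,0.05])

```text
t: 2.22
ee_pos: [0.5373, -0.26, 0.1638]
orientation: [0.663, 0.749, -0.001, 0.001]
wrist_force: [-0.5, -0.6, -1.1]
opening: 0.0501
```

```bash
python3 plan.py 0.538 -0.255 0.092 7.6 5 0.05
```

```text
jaw now 6.99091469121106 turn 0.6090853087889343
pos [ 0.5373 -0.26    0.1638] tilt [ 0.001 -0.002 -1.   ] F [-0.5 -0.6 -1.1] op 0.0501 t 2.22
[0.001, 0.0, 0.014, -0.002, 0.05, 0.001, 0.0, 0.014, -0.002, 0.05, 0.001, 0.0, 0.014, -0.002, 0.05, 0.001, 0.0, 0.014, -0.002, 0.05, 0.001, 0.0, 0.014, -0.002, 0.05]
```

Request:
arm_command(deltas=[0.004,0,0.01,-0.005,0.05,0.001,0,0.014,-0.003,0.05,0,0,0.014,-0.002,0.05,0,0,0.014,0,0.05,0,0,0.01,0,0.05])

```text
t: 2.63
ee_pos: [0.5359, -0.2557, 0.0966]
orientation: [0.659, 0.752, -0.0, 0.002]
wrist_force: [0.9, 0.0, -0.2]
opening: 0.0502
```

```bash
python3 plan.py 0.538 -0.255 0.092 7.6 5 0.05; python3 look.py 3 wrist
```

```text
jaw now 7.5034967619572654 turn 0.09650323804272887
pos [ 0.5359 -0.2557  0.0966] tilt [ 0.002 -0.003 -1.   ] F [ 0.9  0.  -0.2] op 0.0502 t 2.63
[0.0, 0.0, 0.001, -0.0, 0.05, 0.0, 0.0, 0.001, -0.0, 0.05, 0.0, 0.0, 0.001, -0.0, 0.05, 0.0, 0.0, 0.001, -0.0, 0.05, 0.0, 0.0, 0.001, -0.0, 0.05]
```

View pics/wrist_3.png

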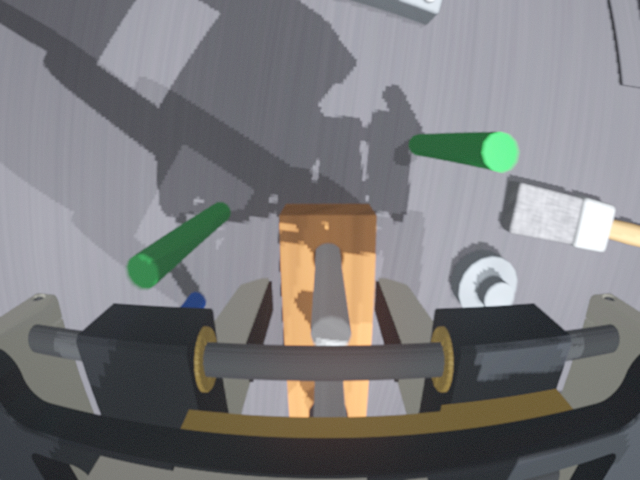

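Request:
arm_command(deltas=[0,0.002,0.003,0,0.05,0,0,0,0,0.03,0,0,0,0,0.01,0,0,0,0,0.005,0,0,0,0,0.005], squeeze=30)

```text
t: 3.1
ee_pos: [0.5376, -0.2548, 0.091]
orientation: [0.659, 0.752, -0.001, 0.0]
wrist_force: [-0.3, 0.4, 0.2]
opening: 0.0279
```

Request:
arm_command(deltas=[0,0,0,0,0.005,0,0,0,0,0.005,0,0,-0.01,0,0.005,0,0,-0.02,0,0.005,0,0,-0.02,0,0.005])

```text
t: 3.52
ee_pos: [0.5366, -0.2542, 0.1404]
orientation: [0.659, 0.752, -0.001, -0.002]
wrist_force: [0.3, -0.5, -2.1]
opening: 0.0155
```

```bash
python3 plan.py 0.5526 0.1152 0.205 900 15 0.005
```

```text
pos [ 0.5366 -0.2542  0.1404] tilt [-0.004  0.001 -1.   ] F [ 0.3 -0.5 -2.1] op 0.0155 t 3.52
[0.024, 0.004, -0.004, -0.0, 0.005, 0.024, 0.004, -0.004, -0.0, 0.005, 0.024, 0.004, -0.004, -0.0, 0.005, 0.024, 0.004, -0.004, -0.0, 0.005, 0.024, 0.004, -0.004, -0.0, 0.005]
[0.024, 0.004, -0.004, -0.0, 0.005, 0.024, 0.004, -0.004, -0.0, 0.005, 0.024, 0.004, -0.004, -0.0, 0.005, 0.024, 0.004, -0.004, -0.0, 0.005, 0.024, 0.004, -0.004, -0.0, 0.005]
[0.024, 0.004, -0.004, -0.0, 0.005, 0.024, 0.004, -0.004, -0.0, 0.005, 0.024, 0.004, -0.004, -0.0, 0.005, 0.024, 0.004, -0.004, -0.0, 0.005, 0.024, 0.004, -0.004, -0.0, 0.005]
```

Request:
arm_command(deltas=[0,0,-0.025,0,0.005,0.01,0.002,-0.025,0,0.005,0.03,0.005,-0.012,0,0.005,0.033,0.005,0,0,0.005,0.033,0.005,0,0,0.005])

```text
t: 3.93
ee_pos: [0.5399, -0.149, 0.2136]
orientation: [0.662, 0.75, -0.001, 0.001]
wrist_force: [1.1, -0.1, -2.9]
opening: 0.0156
```

Request:
arm_command(deltas=[0.033,0.006,0,0,0.005,0.033,0.006,0,0,0.005,0.033,0.006,0,0,0.005,0.033,0.006,0,0,0.005,0.03,0.006,0,0,0.005])

```text
t: 4.35
ee_pos: [0.5484, 0.023, 0.2194]
orientation: [0.663, 0.749, 0.001, 0.004]
wrist_force: [-0.0, -0.3, -2.3]
opening: 0.0155
```

```bash
python3 plan.py 0.5526 0.1152 0.205 900 5 0.005
```

```text
pos [0.5484 0.023  0.2194] tilt [ 0.007 -0.003 -1.   ] F [-0.  -0.3 -2.3] op 0.0155 t 4.35
[0.018, 0.003, 0.003, -0.0, 0.005, 0.018, 0.003, 0.003, -0.0, 0.005, 0.018, 0.003, 0.003, -0.0, 0.005, 0.018, 0.003, 0.003, -0.0, 0.005, 0.018, 0.003, 0.003, -0.0, 0.005]
```

Request:
arm_command(deltas=[0.025,0.004,0.002,0,0.005,0.025,0.004,0.003,0,0.005,0.022,0.002,0.004,0,0.005,0.008,0,0.004,0,0.005,0,0,0,0,0.005])

```text
t: 4.77
ee_pos: [0.5474, 0.113, 0.2103]
orientation: [0.66, 0.751, 0.003, 0.005]
wrist_force: [-0.3, 0.0, -2.1]
opening: 0.0158
```

```bash
python3 plan.py 0.5526 0.1152 0.205 7.6 5 0.005; python3 look.py 4 wrist side
```

```text
jaw now 7.331771635306154 turn 0.26822836469384015
pos [0.5474 0.113  0.2103] tilt [ 0.011 -0.002 -1.   ] F [-0.3  0.  -2.1] op 0.0158 t 4.77
[0.0, 0.001, 0.001, -0.001, 0.005, 0.0, 0.001, 0.001, -0.001, 0.005, 0.0, 0.001, 0.001, -0.001, 0.005, 0.0, 0.001, 0.001, -0.001, 0.005, 0.0, 0.001, 0.001, -0.001, 0.005]
```

View pics/wrist_4.png

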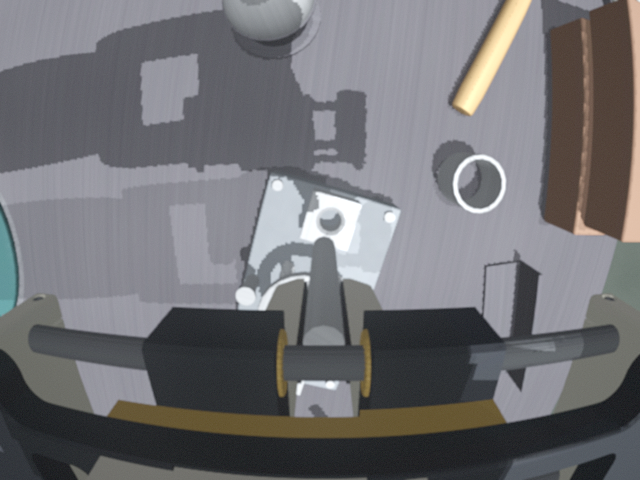

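View pics/side_4.png

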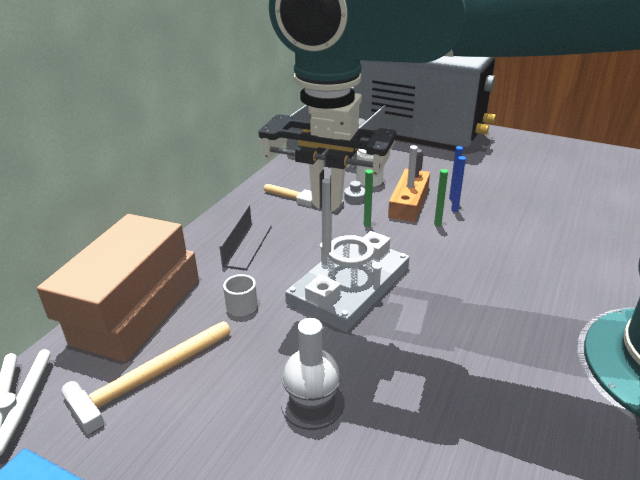

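Request:
arm_command(deltas=[0.001,0.005,0.01,0,0.005,0,0.001,0.02,0,0.005,0,0,0.02,0,0.005,0,0,0.01,0,0.005,0,0,0,0,0.005])

```text
t: 5.28
ee_pos: [0.5568, 0.1077, 0.1492]
orientation: [0.663, 0.749, 0.004, 0.006]
wrist_force: [-1.2, 0.7, -2.0]
opening: 0.0153
```

```bash
python3 plan.py 0.5526 0.1152 0.205 7.6 5 0.005; python3 look.py 5 wrist side;  python3 -c "
from h import *
crop('pics/wrist_5.png','pics/w5c.png',250,170,400,350,4)
crop('pics/side_5.png','pics/s5c.png',270,170,420,330,4)
print(manip.get_obs()['ee_pos'],manip.get_obs()['joint_positions'])
# predicted bush hole & foot in both
for n in ['wrist','side']: print(n,proj(n,(.554,.1155,.056)),proj(n,np.array(manip.get_obs()['ee_pos'])-[0,0,.083]))
"
```

```text
jaw now 6.928069429309417 turn 0.6719305706905772
pos [0.5568 0.1077 0.1492] tilt [ 0.015 -0.003 -1.   ] F [-1.2  0.7 -2. ] op 0.0153 t 5.28
[0.002, -0.0, -0.011, -0.002, 0.005, 0.002, -0.0, -0.011, -0.002, 0.005, 0.002, -0.0, -0.011, -0.002, 0.005, 0.002, -0.0, -0.011, -0.002, 0.005, 0.002, -0.0, -0.011, -0.002, 0.005]
[0.55731509 0.10808622 0.15139256] [ 0.14921432 -0.1028519   1.77076686 -0.00487976  1.45745785  0.02851299]
wrist [318.47214202 233.23083609] [322.0226031  248.40729503]
side [322.81047998 283.56805994] [322.94064089 274.90167928]
```

View pics/w5c.png

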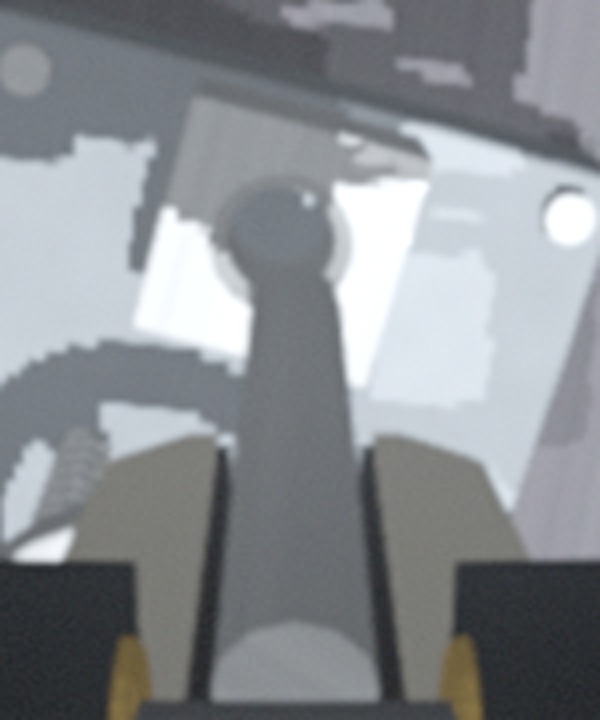

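View pics/s5c.png

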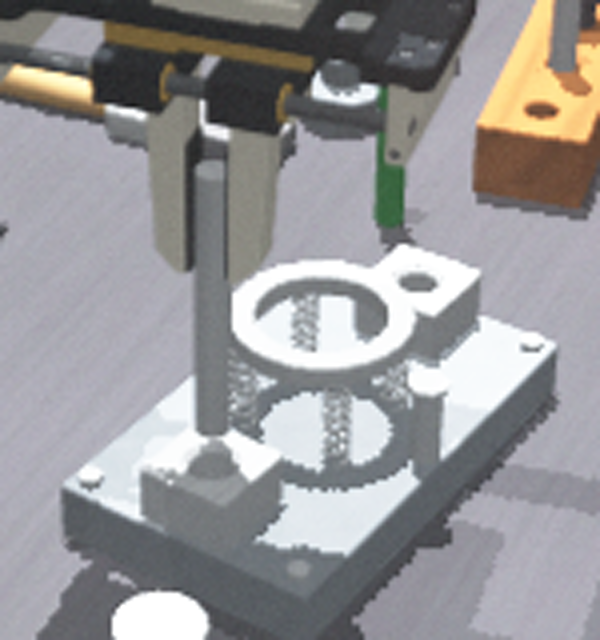

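Request:
arm_command(deltas=[0.004,-0.002,0,0,0.005,0.003,-0.002,0,0,0.005,0.001,0,0,0,0.005,0,0,0,0,0.005,0,0,0,0,0.005])

```text
t: 5.8
ee_pos: [0.5533, 0.1162, 0.1556]
orientation: [0.663, 0.748, 0.007, 0.009]
wrist_force: [0.1, 0.2, -1.2]
opening: 0.0154
```

```bash
python3 look.py 6 side; python3 plan.py 0.5525 0.1152 0.151 7.6 1 0.005
```

```text
jaw now 6.906373004733936 turn 0.6936269952660581
pos [0.5533 0.1161 0.1557] tilt [ 0.022 -0.002 -1.   ] F [ 0.4  0.5 -1.3] op 0.0159 t 5.85
[-0.001, -0.001, 0.005, -0.012, 0.005]
```

Request:
arm_command(deltas=[0,-0.001,0.009,0,0.005,0,-0.001,0.01,0,0.005,0,0,0.01,0,0.005,0,0,0.01,0,0.005,0,0,0.006,0,0.005])

```text
t: 6.27
ee_pos: [0.5539, 0.1161, 0.1101]
orientation: [0.663, 0.748, 0.009, 0.011]
wrist_force: [-9.1, -0.9, 48.8]
opening: 0.0158
```

```bash
python3 look.py 7 side wrist; python3 plan.py 0.5525 0.1152 0.113 7.6 1 0.005; python3 -c "
from h import *
crop('pics/side_7.png','pics/s7c.png',270,170,420,330,4)"
```

```text
jaw now 6.918348432283068 turn 0.6816515677169264
pos [0.5533 0.116  0.1097] tilt [ 0.026 -0.001 -1.   ] F [-2.3 -0.7 10.4] op 0.0158 t 6.37
[-0.001, -0.001, -0.003, -0.012, 0.005]
```

View pics/s7c.png

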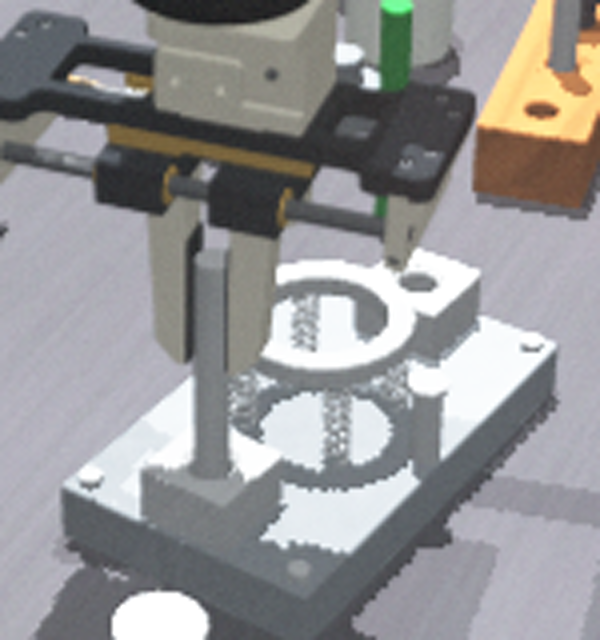

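Request:
arm_command(deltas=[0,0,0,0,0.02,0,0,0,0,0.05,0,0,0,0,0.05,0,0,-0.02,0,0.05,0,0,-0.03,0,0.05])

```text
t: 6.78
ee_pos: [0.5495, 0.1154, 0.1516]
orientation: [0.663, 0.748, 0.004, 0.007]
wrist_force: [0.1, -0.4, -0.1]
opening: 0.0423
```

Request:
arm_command(deltas=[-0.001,0,-0.03,0,0.05,-0.02,-0.002,-0.02,0,0.05,-0.035,-0.004,0,0,0.05,-0.035,-0.004,0,0,0.05,-0.035,-0.004,0,0,0.05])

```text
t: 7.2
ee_pos: [0.5508, -0.0099, 0.2078]
orientation: [0.66, 0.751, 0.006, 0.008]
wrist_force: [0.4, 0.5, 0.2]
opening: 0.05
```

```bash
python3 look.py 8 side top; python3 plan.py 0.5455 -0.3095 0.205 7.6 10 0.05; python3 -c "
from h import *
crop('pics/side_8.png','pics/s8c.png',270,170,420,330,4)"
```

```text
jaw now 7.097413151549475 turn 0.5025868484505196
pos [ 0.5507 -0.0126  0.2071] tilt [ 0.019 -0.002 -1.   ] F [0.4 0.6 0.1] op 0.0499 t 7.3
[-0.029, -0.004, 0.0, -0.001, 0.05, -0.029, -0.004, 0.0, -0.001, 0.05, -0.029, -0.004, 0.0, -0.001, 0.05, -0.029, -0.004, 0.0, -0.001, 0.05, -0.029, -0.004, 0.0, -0.001, 0.05]
[-0.029, -0.004, 0.0, -0.001, 0.05, -0.029, -0.004, 0.0, -0.001, 0.05, -0.029, -0.004, 0.0, -0.001, 0.05, -0.029, -0.004, 0.0, -0.001, 0.05, -0.029, -0.004, 0.0, -0.001, 0.05]
```

View pics/s8c.png

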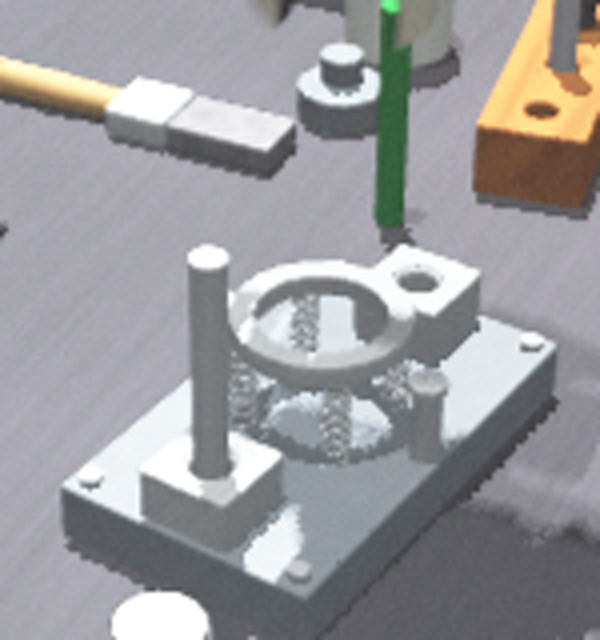

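Request:
arm_command(deltas=[-0.033,-0.004,0,0,0.05,-0.033,-0.004,0,0,0.05,-0.033,-0.004,0,0,0.05,-0.033,-0.004,0,0,0.05,-0.033,-0.004,0,0,0.05])

```text
t: 7.72
ee_pos: [0.5511, -0.18, 0.2049]
orientation: [0.66, 0.751, 0.006, 0.007]
wrist_force: [0.4, -0.0, 0.3]
opening: 0.05
```

```bash
python3 plan.py 0.5455 -0.3095 0.19 7.6 5 0.05; python3 -c "
from h import *
print(proj('side',(.554,.1155,.160)))"
```

```text
jaw now 7.375831399692586 turn 0.22416860030740793
pos [ 0.5511 -0.18    0.2049] tilt [ 0.018  0.    -1.   ] F [ 0.4 -0.   0.3] op 0.05 t 7.72
[-0.026, -0.004, 0.003, -0.001, 0.05, -0.026, -0.005, 0.003, -0.001, 0.05, -0.026, -0.005, 0.003, -0.001, 0.05, -0.026, -0.005, 0.003, -0.001, 0.05, -0.026, -0.005, 0.003, -0.001, 0.05]
[322.10689178 232.66466123]
```

Request:
arm_command(deltas=[-0.032,-0.006,0.003,0,0.05,-0.032,-0.006,0.003,0,0.05,-0.03,-0.006,0.003,0,0.05,-0.02,-0.004,0.003,0,0.05,-0.006,-0.001,0.001,0,0.05])

```text
t: 8.13
ee_pos: [0.5429, -0.3102, 0.1878]
orientation: [0.661, 0.75, 0.006, 0.005]
wrist_force: [-0.7, 0.4, 0.6]
opening: 0.05
```

```bash
python3 look.py 9 wrist; python3 plan.py 0.5455 -0.3095 0.19 7.6 1 0.05
python3 - <<'E'
from h import *
crop('pics/wrist_9.png','pics/w9c.png',250,180,400,360,4)
print(proj('wrist',(.5462,-.3089,.138)))
E
```

```text
jaw now 7.222632601176613 turn 0.377367398823381
pos [ 0.5429 -0.31    0.1876] tilt [ 0.015  0.002 -1.   ] F [-0.6 -0.6  0.1] op 0.0503 t 8.18
[0.0, 0.003, -0.002, -0.007, 0.05]
[328.44306776 263.33405656]
```

View pics/w9c.png

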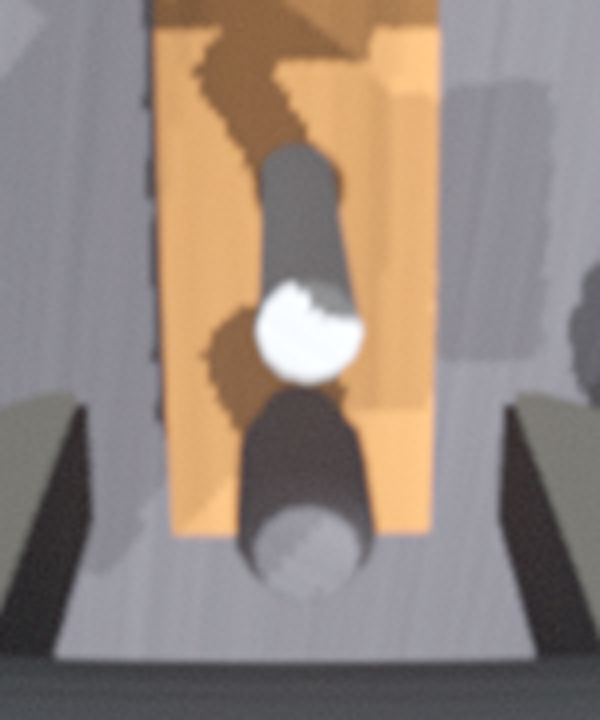

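Request:
arm_command(deltas=[0,0.001,0.015,-0.004,0.05,0,0,0.02,-0.002,0.05,0,0,0.02,0,0.05,0,0,0.02,0,0.05,0,0,0.015,0,0.05])

```text
t: 8.6
ee_pos: [0.5483, -0.3055, 0.0975]
orientation: [0.658, 0.753, 0.007, 0.007]
wrist_force: [0.8, -0.4, -0.5]
opening: 0.0498
```

```bash
python3 plan.py 0.5455 -0.3095 0.091 7.6 1 0.05; python3 look.py 10 wrist
```

```text
jaw now 7.629960015741787 turn -0.029960015741792745
pos [ 0.5483 -0.3055  0.0975] tilt [ 0.02  0.   -1.  ] F [ 0.8 -0.4 -0.5] op 0.0498 t 8.6
[-0.004, -0.003, 0.006, 0.001, 0.05]
```

View pics/wrist_10.png

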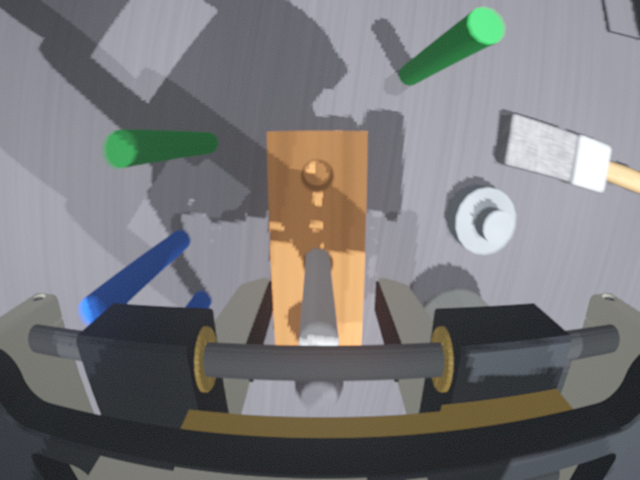

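Request:
arm_command(deltas=[-0.003,-0.002,0.005,0,0.05,0,-0.001,0.001,0,0.045,0,0,0,0,0.03,0,0,0,0,0.01,0,0,0,0,0.005])

```text
t: 9.07
ee_pos: [0.546, -0.3053, 0.0899]
orientation: [0.657, 0.753, 0.007, 0.006]
wrist_force: [0.6, -0.1, -0.3]
opening: 0.0293
```

```bash
python3 plan.py 0.5455 -0.3095 0.091 7.6 1 0.05
```

```text
jaw now 7.791627418908021 turn -0.19162741890802693
pos [ 0.546  -0.3053  0.0899] tilt [ 0.018  0.003 -1.   ] F [ 0.6 -0.1 -0.3] op 0.0293 t 9.07
[-0.004, -0.001, -0.001, 0.003, 0.05]
```

Request:
arm_command(deltas=[-0.004,0,0,0,0.029,0,0,0,0,0.005,0,0,0,0,0.005,0,0,0,0,0.005,0,0,0,0,0.005])

```text
t: 9.48
ee_pos: [0.5467, -0.3104, 0.0923]
orientation: [0.658, 0.753, 0.007, 0.007]
wrist_force: [-3.5, 0.3, 0.3]
opening: 0.0157
```

```bash
python3 plan.py 0.5455 -0.3095 0.091 7.6 1 0.05
```

```text
jaw now 7.765399067707236 turn -0.16539906770724144
pos [ 0.5467 -0.3104  0.0923] tilt [ 0.019  0.001 -1.   ] F [-3.5  0.3  0.3] op 0.0157 t 9.48
[0.001, -0.001, 0.001, 0.003, 0.05]
```

Request:
arm_command(deltas=[0,0,-0.02,0,0.005,0,0,-0.03,0,0.005,0,0,-0.03,0,0.005,0.01,0,-0.015,0,0.005,0.03,0.002,0,0,0.005])

```text
t: 9.9
ee_pos: [0.5402, -0.2724, 0.1875]
orientation: [0.659, 0.752, 0.006, 0.004]
wrist_force: [1.4, -0.2, -1.0]
opening: 0.0157
```

Request:
arm_command(deltas=[0.033,0.002,0,0,0.005,0.033,0.002,0,0,0.005,0.033,0.002,0,0,0.005,0.033,0.002,0,0,0.005,0.025,0.002,0,0,0.005])

```text
t: 10.32
ee_pos: [0.5287, -0.1101, 0.189]
orientation: [0.66, 0.751, 0.007, 0.005]
wrist_force: [-0.2, -0.6, -1.5]
opening: 0.0158
```

```bash
python3 plan.py 0.528 -0.0525 0.16 7.6 5 0.005
```

```text
jaw now 7.321618728422607 turn 0.2783812715773877
pos [ 0.5287 -0.1101  0.189 ] tilt [ 0.018  0.004 -1.   ] F [-0.2 -0.6 -1.5] op 0.0158 t 10.32
[0.011, 0.001, 0.006, -0.001, 0.005, 0.011, 0.001, 0.006, -0.001, 0.005, 0.011, 0.001, 0.006, -0.001, 0.005, 0.011, 0.001, 0.006, -0.001, 0.005, 0.011, 0.001, 0.006, -0.001, 0.005]
```

Request:
arm_command(deltas=[0.018,0.002,0.003,0,0.005,0.014,0.002,0.006,0,0.005,0.006,0.001,0.008,0,0.005,0.002,0,0.008,0,0.005,0,0,0.004,0,0.005])

```text
t: 10.73
ee_pos: [0.5288, -0.0629, 0.1593]
orientation: [0.659, 0.752, 0.009, 0.006]
wrist_force: [-0.9, -0.1, -2.1]
opening: 0.0157
```

```bash
python3 look.py 11 wrist side; python3 plan.py 0.5275 -0.0525 0.15 7.6 1 0.005;python3 - <<'E'
from h import *
crop('pics/wrist_11.png','pics/w11c.png',250,170,400,350,4)
crop('pics/side_11.png','pics/s11c.png',290,150,440,310,4)
p=np.array(manip.get_obs()['ee_pos'])
for n in ['wrist','side']: print(n,proj(n,(.5285,-.052,.056)),proj(n,p+[.0014,0.0003,-.084]))
E
```

```text
jaw now 7.562793224545189 turn 0.03720677545480555
pos [ 0.5287 -0.0636  0.1595] tilt [ 0.02   0.005 -1.   ] F [-0.6 -0.5 -1.6] op 0.0155 t 10.83
[0.011, 0.0, 0.009, -0.001, 0.005]
wrist [322.89282958 226.48472044] [323.54269002 248.58100435]
side [374.05285173 237.99861934] [375.95178525 226.34354113]
```

View pics/w11c.png

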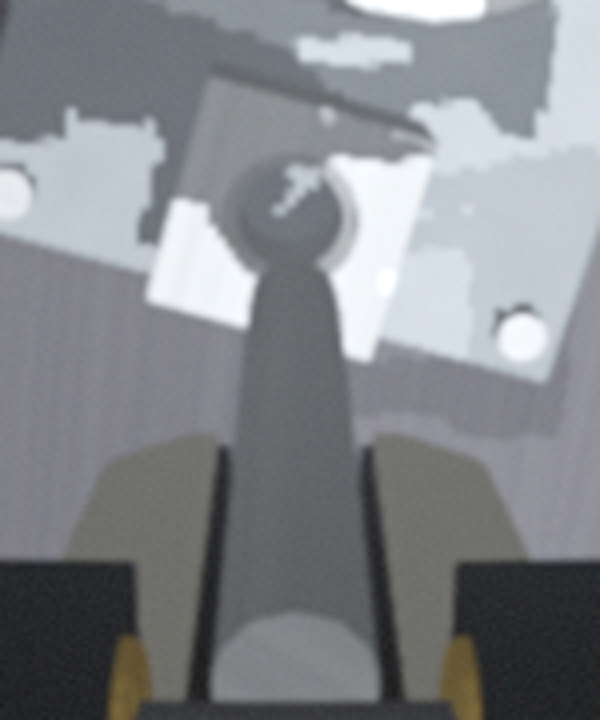

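View pics/s11c.png

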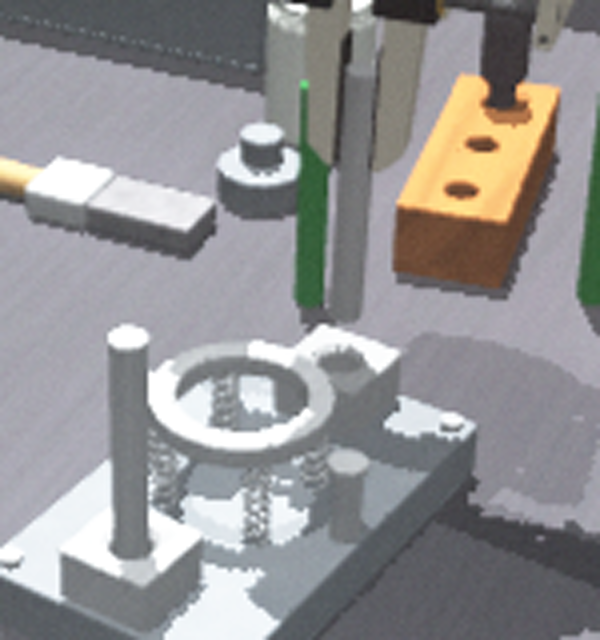

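Request:
arm_command(deltas=[0.006,-0.001,0.002,0,0.005,0.005,0,0.003,0,0.005,0.001,0,0.002,0,0.005,0,0,0.001,0,0.005,0,0,0.001,0,0.005])

```text
t: 11.25
ee_pos: [0.5264, -0.0531, 0.1502]
orientation: [0.66, 0.751, 0.008, 0.006]
wrist_force: [0.5, 0.0, -2.6]
opening: 0.0154
```

```bash
python3 look.py 12 wrist side; python3 plan.py 0.5268 -0.0522 0.15 7.6 1 0.005;python3 - <<'E'
from h import *
crop('pics/wrist_12.png','pics/w12c.png',250,170,400,350,4)
crop('pics/side_12.png','pics/s12c.png',330,170,410,270,6)
E
```

```text
jaw now 7.368899760178678 turn 0.23110023982131622
pos [ 0.5264 -0.0531  0.1501] tilt [ 0.02   0.004 -1.   ] F [-1.2 -0.2 -1.9] op 0.0155 t 11.35
[0.001, 0.001, 0.0, -0.004, 0.005]
```

View pics/s12c.png

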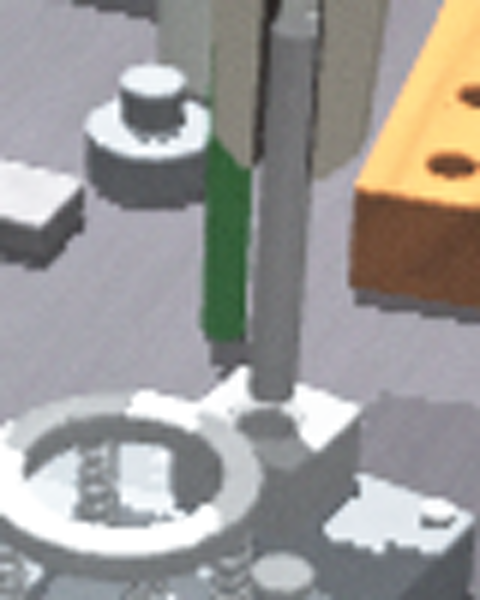

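Request:
arm_command(deltas=[0.001,0,0.007,0,0.005,0,0,0.009,0,0.005,0,0,0.009,0,0.005,0,0,0.006,0,0.005,0,0,0.004,0,0.005])

```text
t: 11.77
ee_pos: [0.5278, -0.0523, 0.1133]
orientation: [0.66, 0.751, 0.009, 0.007]
wrist_force: [-5.1, -1.0, 43.0]
opening: 0.0153
```

```bash
python3 look.py 13 side; python3 plan.py 0.5268 -0.0522 0.113 7.6 1 0.005;python3 - <<'E'
from h import *
crop('pics/side_13.png','pics/s13c.png',330,170,410,270,6)
E
```

```text
jaw now 7.356159440372906 turn 0.24384055962708828
pos [ 0.5279 -0.0523  0.1134] tilt [ 0.023  0.004 -1.   ] F [-1.9  0.3  2.2] op 0.0157 t 11.82
[0.0, -0.001, 0.0, -0.004, 0.005]
```

View pics/s13c.png

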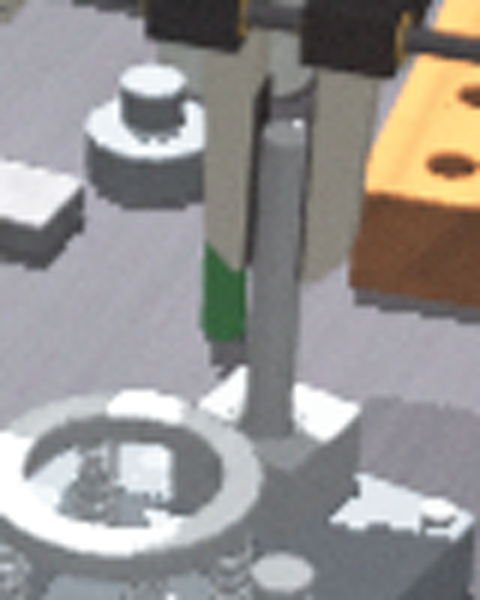

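Request:
arm_command(deltas=[0,0,0,0,0.02,0,0,0,0,0.05,0,0,0,0,0.06,0,0,-0.02,0,0.07,0,0,-0.03,0,0.07])

```text
t: 12.23
ee_pos: [0.5245, -0.0523, 0.1576]
orientation: [0.66, 0.751, 0.007, 0.004]
wrist_force: [0.9, 0.8, 0.2]
opening: 0.0419
```

Request:
arm_command(deltas=[0,0,-0.035,0,0.07,0,-0.01,-0.035,0,0.07,0,-0.03,-0.02,0,0.07,0.01,-0.03,0,0,0.07,0.03,0,0,0,0.07])

```text
t: 12.65
ee_pos: [0.4475, -0.0244, 0.2549]
orientation: [0.661, 0.75, 0.007, 0.005]
wrist_force: [-0.8, 0.8, 0.2]
opening: 0.0695
```

```bash
python3 look.py 14 side top; python3 plan.py 0.4747 0.3053 0.22 -8.7 10 0.07;python3 - <<'E'
from h import *
crop('pics/side_14.png','pics/s14c.png',290,160,410,320,4)
E
```

```text
jaw now 7.432133109113522 turn -16.132133109113525
pos [ 0.449  -0.0207  0.2548] tilt [ 0.018  0.005 -1.   ] F [1.  0.7 0.7] op 0.0701 t 12.75
[0.032, 0.007, 0.004, 0.028, 0.07, 0.032, 0.006, 0.004, 0.028, 0.07, 0.032, 0.005, 0.004, 0.028, 0.07, 0.032, 0.004, 0.004, 0.028, 0.07, 0.033, 0.003, 0.004, 0.028, 0.07]
[0.033, 0.002, 0.004, 0.028, 0.07, 0.033, 0.001, 0.004, 0.028, 0.07, 0.033, 0.0, 0.004, 0.028, 0.07, 0.033, -0.001, 0.004, 0.028, 0.07, 0.033, -0.002, 0.004, 0.028, 0.07]
```

View pics/s14c.png

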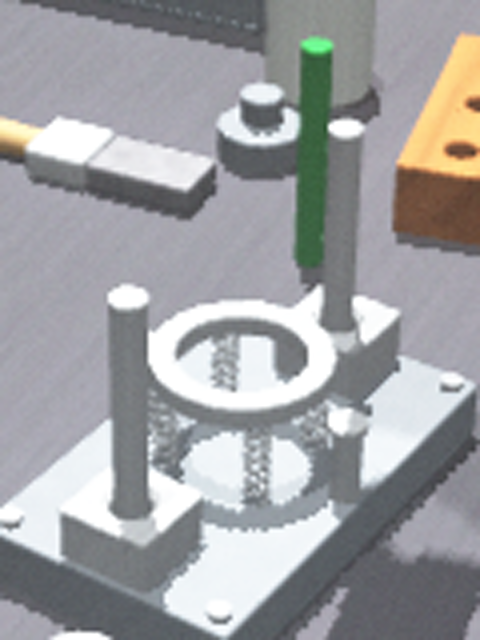

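View pics/top_14.png

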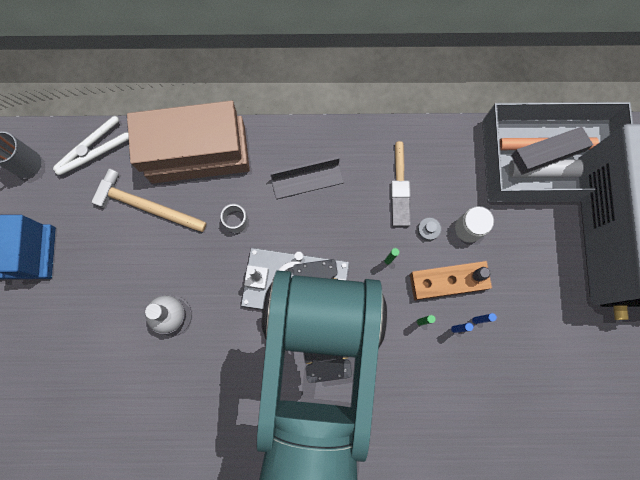

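Request:
arm_command(deltas=[0.032,0.007,0.003,0.028,0.07,0.033,0.006,0.003,0.028,0.07,0.033,0.005,0.003,0.028,0.07,0.033,0.004,0.003,0.028,0.07,0.033,0.003,0.003,0.028,0.07])

```text
t: 13.17
ee_pos: [0.4635, 0.1461, 0.241]
orientation: [0.715, 0.699, 0.009, 0.007]
wrist_force: [0.8, -0.3, -0.3]
opening: 0.0701
```

```bash
python3 plan.py 0.4747 0.3053 0.22 -8.7 5 0.07
```

```text
jaw now 358.72110659750115 turn -7.4211065975011365
pos [0.4635 0.1461 0.241 ] tilt [ 0.022  0.003 -1.   ] F [ 0.8 -0.3 -0.3] op 0.0701 t 13.17
[0.032, 0.001, 0.004, 0.026, 0.07, 0.032, 0.001, 0.004, 0.026, 0.07, 0.032, -0.0, 0.004, 0.026, 0.07, 0.032, -0.001, 0.004, 0.026, 0.07, 0.032, -0.002, 0.004, 0.026, 0.07]
```

Request:
arm_command(deltas=[0.034,0.001,0.004,0.026,0.07,0.034,0.001,0.004,0.026,0.07,0.034,0,0.004,0.026,0.07,0.028,-0.001,0.004,0.026,0.07,0.015,-0.001,0.002,0.015,0.07])

```text
t: 13.58
ee_pos: [0.474, 0.3009, 0.2205]
orientation: [0.757, 0.654, 0.009, 0.006]
wrist_force: [-0.2, -1.0, -1.5]
opening: 0.0699
```

```bash
python3 look.py 15 wrist; python3 plan.py 0.4747 0.3053 0.2 -8.7 1 0.07
python3 - <<'E'
from h import *
crop('pics/wrist_15.png','pics/w15c.png',220,180,420,360,4)
print(proj('wrist',(.4747,.3053,.165)))
E
```

```text
jaw now 351.6772673202526 turn -0.37726732025259935
pos [0.4739 0.3021 0.2198] tilt [ 0.02   0.003 -1.   ] F [-1.2  0.9 -1.3] op 0.07 t 13.63
[0.003, -0.0, 0.02, 0.007, 0.07]
[323.1557311  257.03033872]
```

View pics/w15c.png

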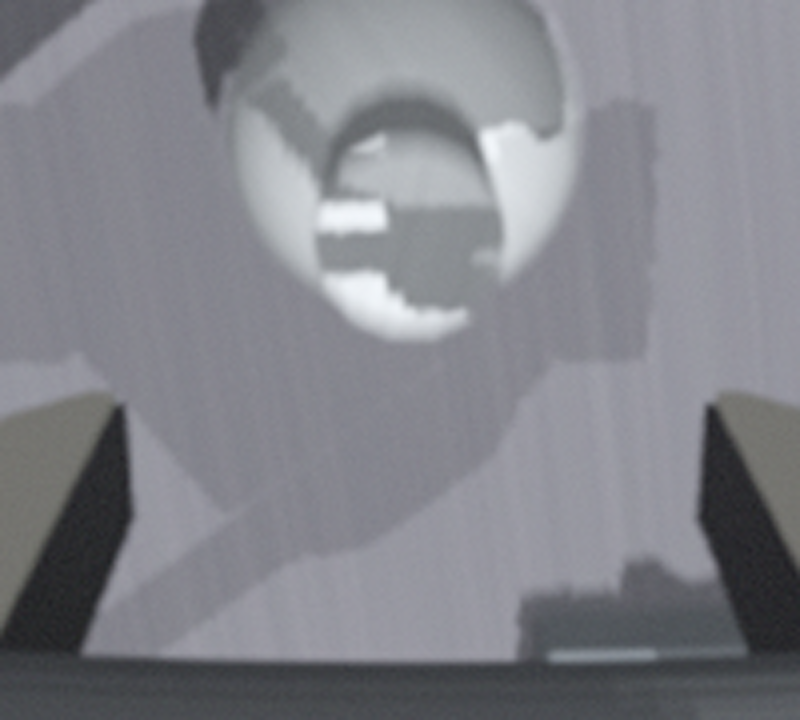

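Run:
```python
from h import *
print('side atz',atz('side',310.5,327,.165), proj('side',(.4747,.3053,.165)))
C=cal('wrist'); im=manip.read_camera('wrist'); C2=cal('wrist')
cv2.imwrite('pics/w16.png',im[:,:,::-1]); crop('pics/w16.png','pics/w16c.png',220,180,420,360,4)
X=(.4747,.3053,.165)
print(proj('wrist',X,C),proj('wrist',X,C2),manip.get_obs()['ee_pos'])
print('ball', proj('wrist',(.4747,.3053,.07),C))
print('rest of scale',C[3],C[2][:,2])
crop('pics/side_14.png','pics/s14f.png',260,300,360,430,6)
```

```text
side atz [0.46570654 0.32401972 0.165     ] [311.05213098 316.04332618]
[323.1557311  257.03033872] [322.69889825 253.97726889] [0.47391426 0.30026261 0.22018841]
ball [321.01021567 224.2687311 ]
rest of scale [0.48047691 0.37453376 0.3857284 ] [-0.01806202 -0.2576797  -0.96606156]
```

View pics/w16c.png

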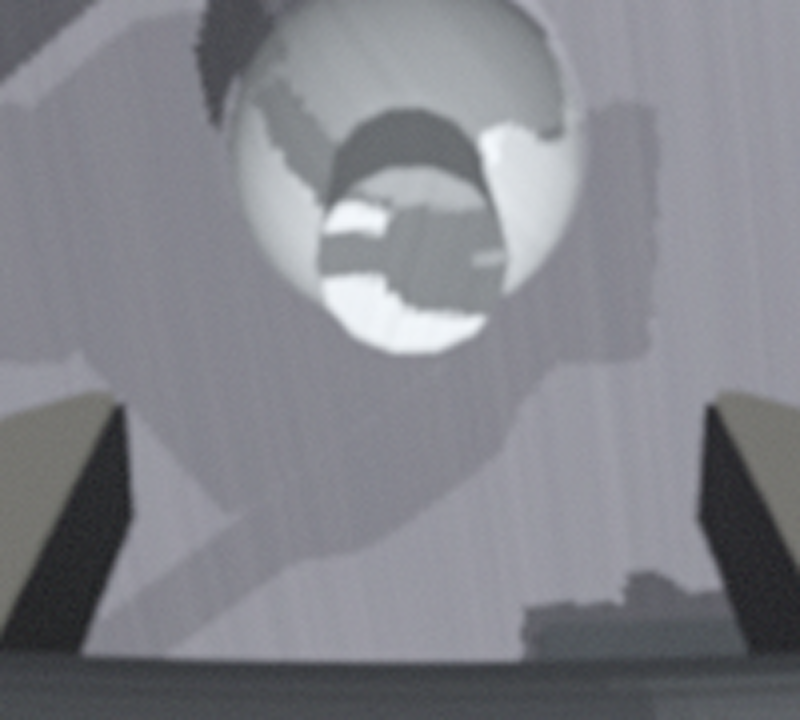

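View pics/s14f.png

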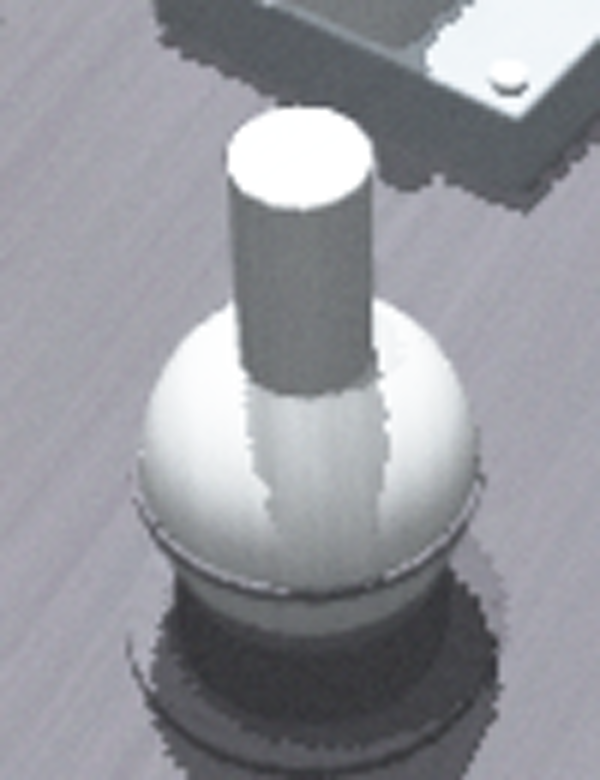

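Run:
```python
from h import *
for z in (.145,.15,.155): print(z,atz('top',*cr(146,252,135,280,8),z),atz('side',309.6,325.9,z),atz('wrist',*cr(412,260,220,180,4),z))
```

```text
0.145 [0.47597941 0.31065763 0.145     ] [0.47823351 0.30366201 0.145     ] [0.47508659 0.30571715 0.145     ]
0.15 [0.47565941 0.30931003 0.15      ] [0.47559646 0.30842489 0.15      ] [0.47519549 0.30710869 0.15      ]
0.155 [0.4753394  0.30796242 0.155     ] [0.47295941 0.31318777 0.155     ] [0.47530439 0.30850023 0.155     ]
```

Request:
arm_command(deltas=[0.005,-0.001,0.01,0,0.07,0.003,-0.001,0.02,0,0.07,0,0,0.022,0,0.07,0,0,0.022,0,0.07,0,0,0.015,0,0.07])

```text
t: 14.1
ee_pos: [0.4773, 0.3075, 0.1288]
orientation: [0.756, 0.655, 0.011, 0.007]
wrist_force: [-0.8, -0.5, 0.4]
opening: 0.0698
```

```bash
python3 plan.py 0.4755 0.3088 0.109 -8.7 1 0.07; python3 look.py 17 wrist
```

```text
jaw now 351.8413447819357 turn -0.5413447819356776
pos [0.4773 0.3075 0.1288] tilt [ 0.025  0.004 -1.   ] F [-0.8 -0.5  0.4] op 0.0698 t 14.1
[0.001, -0.002, 0.02, 0.009, 0.07]
```

View pics/wrist_17.png

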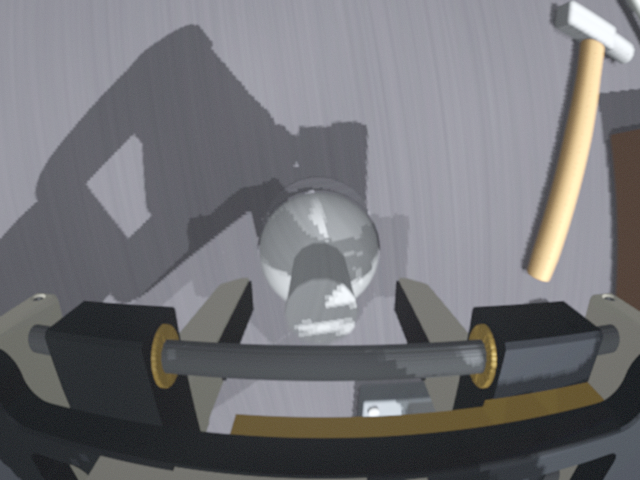

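Request:
arm_command(deltas=[0.001,-0.002,0.01,0,0.07,0.001,0,0.008,0,0.07,0,0,0.001,0,0.07,0,0,0,0,0.05,0,0,0,0,0.03], squeeze=50)

```text
t: 14.57
ee_pos: [0.4756, 0.3074, 0.1051]
orientation: [0.756, 0.654, 0.009, 0.007]
wrist_force: [-0.2, 0.1, -0.9]
opening: 0.0611
```

```bash
python3 plan.py 0.4755 0.3088 0.109 -8.7 1 0.07; python3 look.py 18 wrist;  python3 - <<'E'
from h import *
print([proj('wrist',(.4755,.3088,z)) for z in (.151,.093)])
crop('pics/wrist_18.png','pics/w18c.png',220,180,420,360,4)
E
```

```text
jaw now 351.7355660797896 turn -0.43556607978956663
pos [0.4756 0.3074 0.1051] tilt [ 0.022  0.002 -1.   ] F [-0.2  0.1 -0.9] op 0.0611 t 14.57
[0.001, -0.0, -0.004, 0.008, 0.07]
[array([326.77078426, 342.83772332]), array([323.29405302, 285.34578205])]
```

View pics/w18c.png

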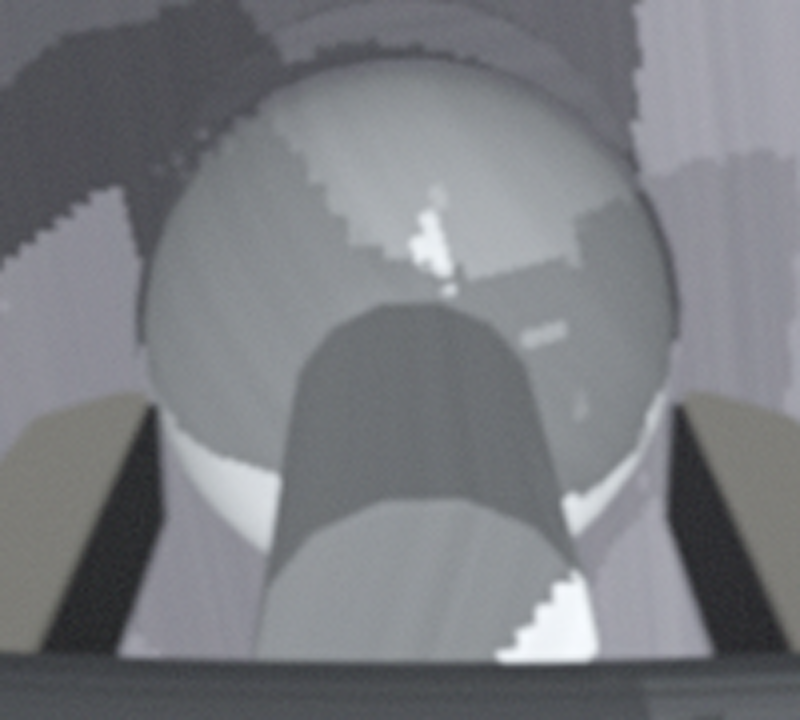

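Request:
arm_command(deltas=[0.001,0,-0.003,0,0.03,0,0,0,0,0.02,0,0,0,0,0.02,0,0,0,0,0.02,0,0,0,0,0.02], squeeze=50)

```text
t: 15.03
ee_pos: [0.4762, 0.3092, 0.1111]
orientation: [0.756, 0.654, 0.01, 0.006]
wrist_force: [-2.0, 0.0, -1.1]
opening: 0.0316
```

```bash
python3 plan.py 0.4755 0.3088 0.109 -8.7 1 0.07
```

```text
jaw now 351.75304590028804 turn -0.45304590028803204
pos [0.4762 0.3092 0.1111] tilt [ 0.024  0.004 -1.   ] F [-2.   0.  -1.1] op 0.0316 t 15.03
[-0.001, -0.001, 0.002, 0.008, 0.07]
```

Request:
arm_command(deltas=[0,0,-0.01,0,0.02,0,0,-0.03,0,0.02,0,0,-0.04,0,0.02,0,0,-0.04,0,0.02,0,0,-0.035,0,0.02])

```text
t: 15.45
ee_pos: [0.4693, 0.3066, 0.263]
orientation: [0.756, 0.654, 0.002, 0.005]
wrist_force: [1.6, 1.3, -4.3]
opening: 0.0312
```

```bash
python3 plan.py 0.541 0.0324 0.28 -8.7 10 0.02; python3 look.py 19 side
```

```text
jaw now 351.7499605249757 turn -0.44996052497567973
pos [0.4693 0.3066 0.263 ] tilt [ 0.01  -0.005 -1.   ] F [ 1.6  1.3 -4.3] op 0.0312 t 15.45
[-0.026, 0.011, -0.001, 0.001, 0.02, -0.026, 0.011, -0.001, 0.001, 0.02, -0.026, 0.011, -0.001, 0.001, 0.02, -0.026, 0.011, -0.001, 0.001, 0.02, -0.026, 0.011, -0.001, 0.001, 0.02]
[-0.026, 0.011, -0.001, 0.001, 0.02, -0.026, 0.011, -0.001, 0.001, 0.02, -0.026, 0.011, -0.001, 0.001, 0.02, -0.026, 0.011, -0.001, 0.001, 0.02, -0.026, 0.011, -0.001, 0.001, 0.02]
```

View pics/side_19.png

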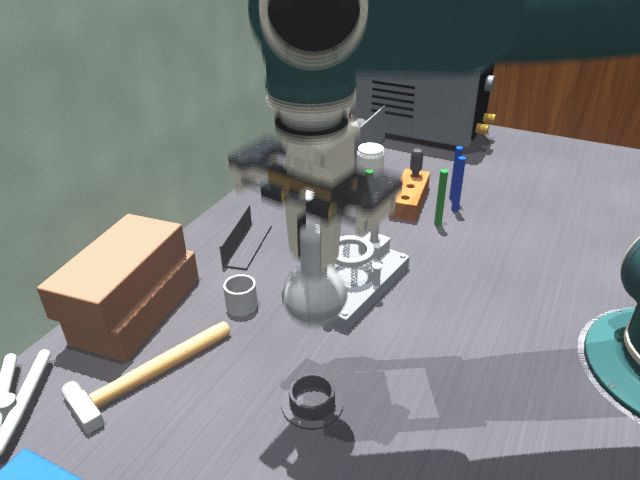

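Request:
arm_command(deltas=[-0.01,0.004,-0.012,0.002,0.02,-0.02,0.009,-0.004,0.002,0.02,-0.025,0.011,0,0.002,0.02,-0.025,0.011,0,0.002,0.02,-0.025,0.011,0,0,0.02])

```text
t: 15.92
ee_pos: [0.5003, 0.1971, 0.2948]
orientation: [0.757, 0.654, 0.01, 0.007]
wrist_force: [0.3, -1.1, -5.0]
opening: 0.0314
```

```bash
python3 plan.py 0.541 0.0324 0.28 -8.7 5 0.02
```

```text
jaw now 351.65066087188825 turn -0.3506608718882802
pos [0.5003 0.1971 0.2948] tilt [ 0.025  0.003 -1.   ] F [ 0.3 -1.1 -5. ] op 0.0314 t 15.92
[-0.031, 0.013, 0.003, 0.001, 0.02, -0.031, 0.013, 0.003, 0.001, 0.02, -0.031, 0.013, 0.003, 0.001, 0.02, -0.031, 0.013, 0.003, 0.001, 0.02, -0.031, 0.013, 0.003, 0.001, 0.02]
```

Request:
arm_command(deltas=[-0.03,0.013,0.001,0,0.02,-0.03,0.013,0.001,0,0.02,-0.03,0.013,0.001,0,0.02,-0.028,0.012,0.003,0,0.02,-0.015,0.006,0.006,0,0.02])

```text
t: 16.33
ee_pos: [0.5383, 0.0489, 0.2856]
orientation: [0.757, 0.654, 0.011, 0.008]
wrist_force: [0.3, -0.0, -3.8]
opening: 0.0314
```

```bash
python3 plan.py 0.541 0.0324 0.2 -8.7 5 0.02
```

```text
jaw now 351.67204395240236 turn -0.37204395240235044
pos [0.5383 0.0489 0.2856] tilt [ 0.028  0.002 -1.   ] F [ 0.3 -0.  -3.8] op 0.0314 t 16.33
[-0.003, 0.001, 0.017, 0.001, 0.02, -0.003, 0.001, 0.017, 0.001, 0.02, -0.003, 0.001, 0.017, 0.001, 0.02, -0.003, 0.001, 0.017, 0.001, 0.02, -0.003, 0.001, 0.017, 0.001, 0.02]
```

Request:
arm_command(deltas=[-0.009,0.002,0.006,0,0.02,-0.005,0.001,0.012,0,0.02,-0.001,0,0.02,0,0.02,0,0,0.02,0,0.02,0,0,0.012,0,0.02])

```text
t: 16.75
ee_pos: [0.5413, 0.0304, 0.2129]
orientation: [0.758, 0.652, 0.012, 0.009]
wrist_force: [0.2, -0.8, -3.8]
opening: 0.0317
```

```bash
python3 look.py 20 side wrist; python3 plan.py 0.541 0.0324 0.17 -8.7 5 0.02
python3 - <<'E'
from h import *
print(manip.get_obs()['ee_pos'])
crop('pics/side_20.png','pics/s20c.png',260,90,440,320,3)
E
```

```text
jaw now 351.4589789970488 turn -0.15897899704877716
pos [0.5409 0.0305 0.2127] tilt [ 0.028  0.002 -1.   ] F [ 0.3 -0.3 -4. ] op 0.0315 t 16.85
[0.0, -0.0, 0.009, 0.001, 0.02, 0.0, -0.0, 0.009, 0.001, 0.02, 0.0, -0.0, 0.009, 0.001, 0.02, 0.0, -0.0, 0.009, 0.001, 0.02, 0.0, -0.0, 0.009, 0.001, 0.02]
[0.54094458 0.03053749 0.2126566 ]
```

View pics/s20c.png

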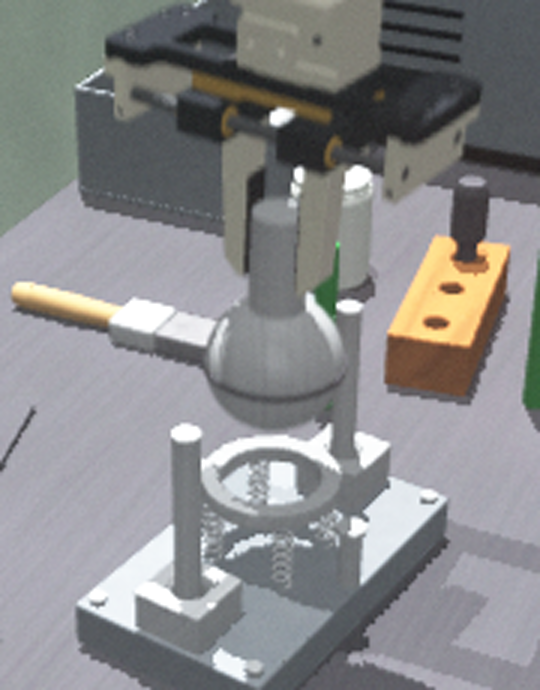

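View pics/wrist_20.png

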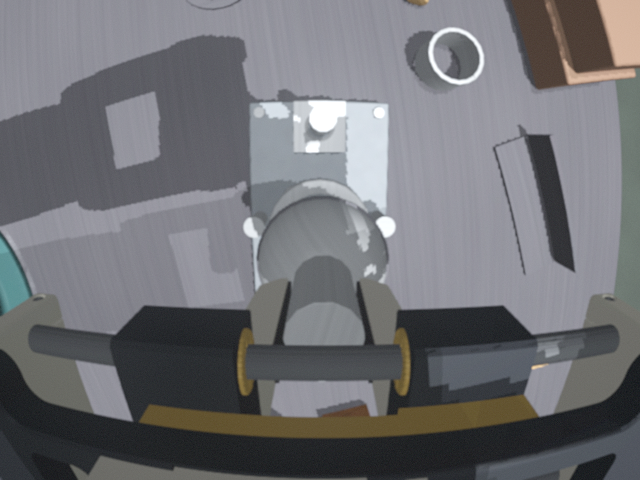

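Run:
```python
from h import *
b=np.array([.5409+.0015,.0306,.2127-.055])
for n in ('side','wrist'):
    print(n,'ball',proj(n,b),'posts',proj(n,(.5971,.0243,.07)),proj(n,(.4859,.0414,.07)),'ring',proj(n,(.5413,.032,.085)), 'ball seat', proj(n,(.5413,.032,.111)))
im=cv2.imread('pics/side_20.png')
```

```text
side ball [350.44491726 210.8661855 ] posts [323.9860806  243.47404686] [376.6256038  264.05544226] ring [350.0241984  246.39172883] ball seat [350.25779219 234.20053307]
wrist ball [324.21429258 261.50898494] posts [384.81168908 227.0349417 ] [254.06379678 227.48012006] ring [319.90079792 232.25405127] ball seat [320.57049007 240.46534256]
```

Request:
arm_command(deltas=[0.001,-0.001,0.006,0,0.02,0.001,0,0.008,0,0.02,0,0,0.008,0,0.02,0,0,0.007,0,0.02,0,0,0.003,0,0.02])

```text
t: 17.27
ee_pos: [0.5421, 0.0348, 0.1814]
orientation: [0.757, 0.653, 0.013, 0.01]
wrist_force: [0.3, -0.4, -4.2]
opening: 0.0312
```

```bash
python3 look.py 21 side; python3 plan.py 0.541 0.0324 0.152 -8.7 5 0.02
python3 - <<'E'
from h import *
crop('pics/side_21.png','pics/s21c.png',280,130,420,300,4)
E
```

```text
jaw now 351.59450917849784 turn -0.2945091784978331
pos [0.5419 0.0347 0.181 ] tilt [ 0.032  0.002 -0.999] F [-0.2  0.6 -5.2] op 0.0317 t 17.32
[-0.001, -0.0, 0.006, 0.001, 0.02, -0.001, -0.0, 0.006, 0.001, 0.02, -0.001, -0.0, 0.006, 0.001, 0.02, -0.001, -0.0, 0.006, 0.001, 0.02, -0.001, -0.0, 0.006, 0.001, 0.02]
```

View pics/s21c.png

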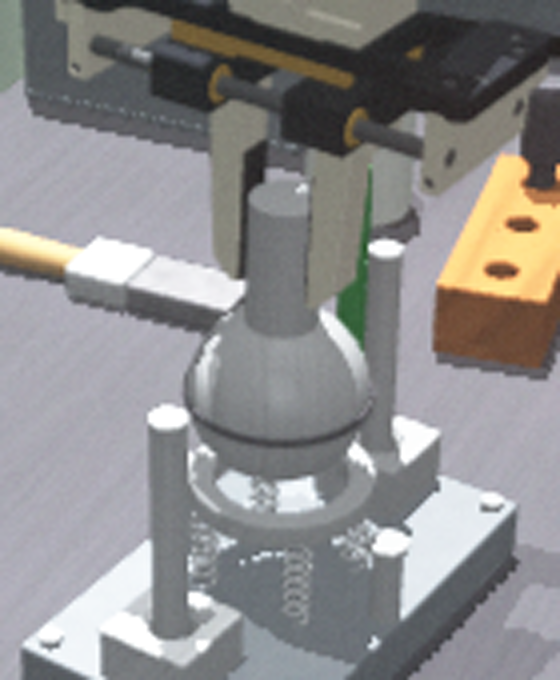

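Request:
arm_command(deltas=[-0.002,-0.002,0.003,0,0.02,0,-0.001,0.004,0,0.02,0,0,0.003,0,0.02,0,0,0.002,0,0.02,0,0,0.001,0,0.02])

```text
t: 17.73
ee_pos: [0.5391, 0.0329, 0.1674]
orientation: [0.757, 0.653, 0.013, 0.01]
wrist_force: [0.6, 0.2, -4.8]
opening: 0.0314
```

```bash
python3 look.py 22 side; python3 plan.py 0.5395 0.0324 0.152 -8.7 5 0.02
python3 - <<'E'
from h import *
crop('pics/side_22.png','pics/s22c.png',280,130,420,300,4)
E
```

```text
jaw now 351.58405662748817 turn -0.2840566274881837
pos [0.539  0.0329 0.1673] tilt [ 0.033  0.002 -0.999] F [ 0.1 -0.8 -4.5] op 0.0313 t 17.78
[-0.0, 0.0, 0.003, 0.001, 0.02, -0.0, 0.0, 0.003, 0.001, 0.02, -0.0, 0.0, 0.003, 0.001, 0.02, -0.0, 0.0, 0.003, 0.001, 0.02, -0.0, 0.0, 0.003, 0.001, 0.02]
```

View pics/s22c.png

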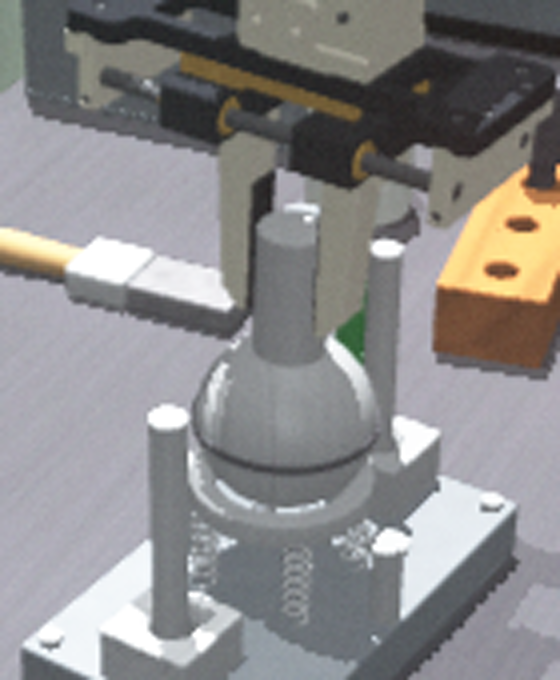

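Request:
arm_command(deltas=[0,0.001,0.002,0,0.02,0,0,0.002,0,0.02,0,0,0.001,0,0.02,0,0,0.001,0,0.02,0,0,0.001,0,0.02])

```text
t: 18.2
ee_pos: [0.5408, 0.0329, 0.1615]
orientation: [0.757, 0.653, 0.014, 0.01]
wrist_force: [-2.9, 0.1, 1.9]
opening: 0.0313
```

```bash
python3 plan.py 0.5405 0.0324 0.152 -8.7 5 0.02
```

```text
jaw now 351.5840263630354 turn -0.2840263630353661
pos [0.5408 0.0329 0.1615] tilt [ 0.035  0.002 -0.999] F [-2.9  0.1  1.9] op 0.0313 t 18.2
[-0.0, -0.0, 0.002, 0.001, 0.02, -0.0, -0.0, 0.002, 0.001, 0.02, -0.0, -0.0, 0.002, 0.001, 0.02, -0.0, -0.0, 0.002, 0.001, 0.02, -0.0, -0.0, 0.002, 0.001, 0.02]
```

Request:
arm_command(deltas=[0,-0.001,0.002,0,0.02,0,0,0.002,0,0.02,0,0,0.002,0,0.02,0,0,0.002,0,0.02,0,0,0.001,0,0.02])

```text
t: 18.62
ee_pos: [0.5406, 0.0331, 0.1535]
orientation: [0.757, 0.653, 0.015, 0.011]
wrist_force: [-3.3, 1.4, 5.6]
opening: 0.0315
```

```bash
python3 look.py 23 side wrist; python3 plan.py 0.5395 0.0324 0.15 -8.7 5 0.02
python3 - <<'E'
from h import *
crop('pics/side_23.png','pics/s23c.png',280,130,420,300,4)
E
```

```text
jaw now 351.585683096095 turn -0.2856830960950276
pos [0.5406 0.0331 0.1535] tilt [ 0.037  0.002 -0.999] F [-3.3  0.3  5.6] op 0.0314 t 18.72
[-0.0, -0.0, 0.001, 0.001, 0.02, -0.0, -0.0, 0.001, 0.001, 0.02, -0.0, -0.0, 0.001, 0.001, 0.02, -0.0, -0.0, 0.001, 0.001, 0.02, -0.0, -0.0, 0.001, 0.001, 0.02]
```

View pics/s23c.png

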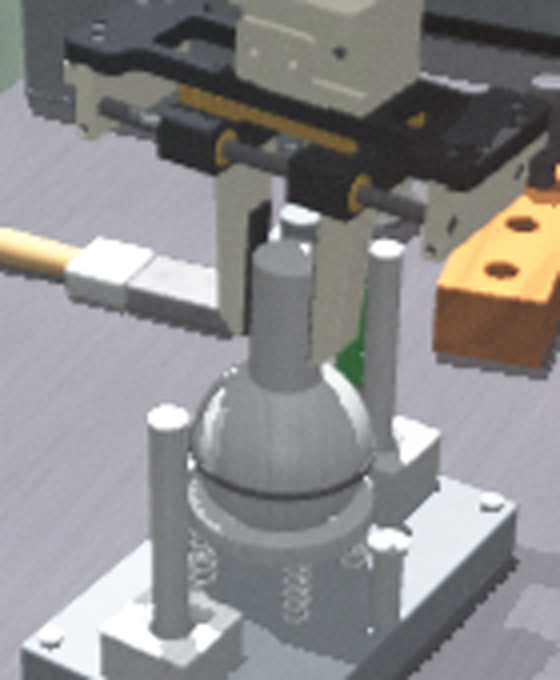

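View pics/wrist_23.png

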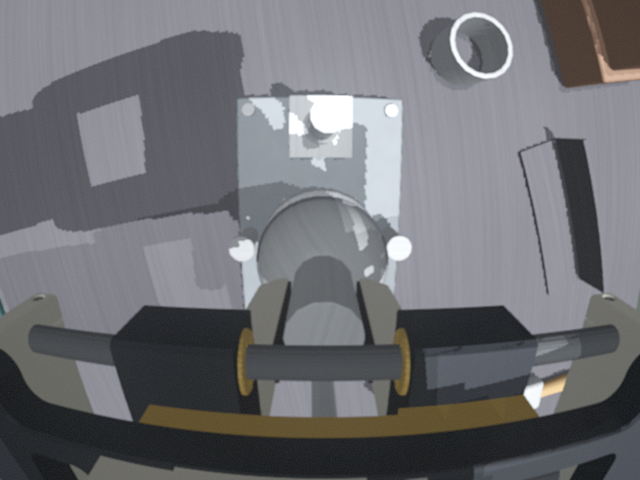

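Request:
arm_command(deltas=[0,-0.001,0.001,0,0.02,0,0,0.001,0,0.02,0,0,0.001,0,0.02,0,0,0,0,0.02,0,0,0,0,0.02])

```text
t: 19.13
ee_pos: [0.5404, 0.0331, 0.1518]
orientation: [0.757, 0.653, 0.016, 0.012]
wrist_force: [-4.0, 0.5, 6.5]
opening: 0.0315
```

```bash
python3 look.py 24 side top; python3 plan.py 0.5395 0.0324 0.15 -8.7 1 0.02
python3 - <<'E'
from h import *
crop('pics/side_24.png','pics/s24c.png',280,130,420,300,4)
manip.read_camera('wrist')
o=manip.get_obs();print(o['ee_pos'],o['wrist_force'])
E
```

```text
jaw now 351.58635434345183 turn -0.2863543434518476
pos [0.5405 0.0331 0.1519] tilt [ 0.04   0.002 -0.999] F [-3.4 -0.3  6.1] op 0.0314 t 19.23
[-0.001, -0.001, 0.002, 0.005, 0.02]
[0.54049294 0.03311228 0.15192367] [-4.19497212  0.13058767  5.03862394]
```

View pics/s24c.png

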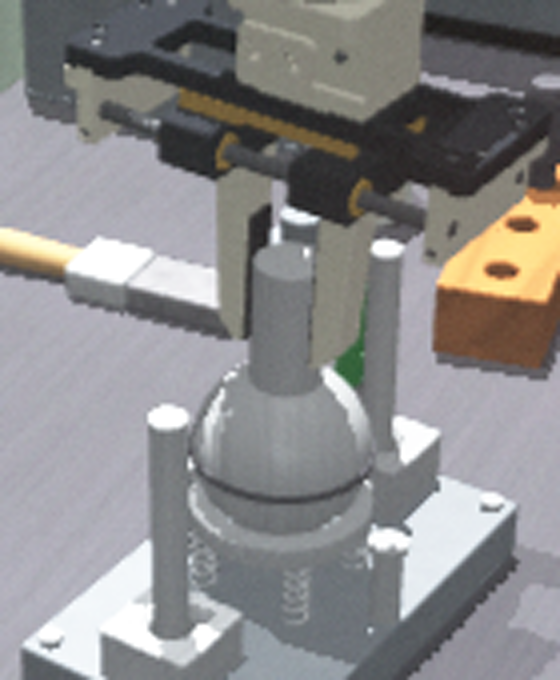

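View pics/top_24.png

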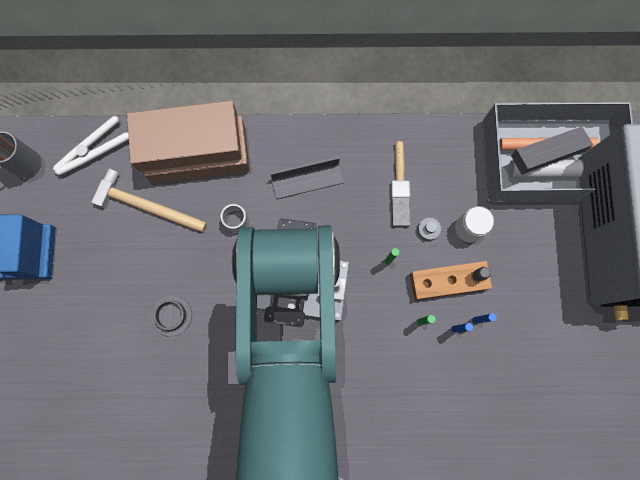

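Run:
```python
from h import *
print(proj('side',(.5413,.032,.085))-proj('side',(.5413,.032,.070)))
for a in ('21','23','24'): crop(f'pics/side_{a}.png',f'pics/r{a}.png',320,235,380,275,6)
cv2.imwrite('pics/cmp.png',np.vstack([cv2.imread(f'pics/r{a}.png') for a in ('21','24')]))
```

```text
[ 0.13175269 -6.87613669]
```

View pics/cmp.png

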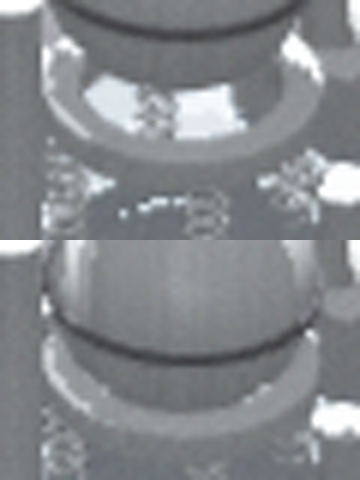

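Run:
```python
from station import manip
print(manip.job_done()); o=manip.get_obs(); print(o['t'],o['ee_pos'],o['wrist_force'],o['opening'])
```

```text
the job is handed in; nothing more can be done
None
the job is handed in; nothing more can be done
```

I handed the job in at about 19.3 s, with the gripper still holding the flask pressed in the cradle. No verdict came back, and the state can no longer be read.

- **Pins:** both steel pins went from the rack into the jig's bushes, one in each, and were pushed until they hit bottom. The wrist force peaked at about 49 N for the first and 43 N for the second. After I let go, the side camera showed both standing upright and home.
- **Flask:** I lifted it by the neck, seated it in the ring and pressed it down.
    - **Depth:** the side camera puts the ring about 13.5 mm down. The wrist force puts it at 11–14 mm, allowing for noise. Both are inside the 9–21 mm window but slightly short of the 15 mm level.
    - **Push:** the force on the ring works out at about 9.5–11 N. I worked this out from the wrist reading plus the flask's weight.
- **Bystanders:** the other things on the bench look unmoved in the last top picture.

**Less than perfect:**
- The tool tilted slowly over the run, to about 0.04 rad at the end, so the flask is probably off vertical by about that much. The limit is 0.15 rad.
- About 4 N of sideways force remained on the flask at the end. I judged it centred to within a millimetre or two from the pictures.
- The flask sat about 14 mm lower on its rest than I first assumed, because the ball sinks into the pipe. The cameras disagreed until I corrected for that, before gripping it.

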